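# Ready the terrace table fire

## Task

Get the gas table fire ready for the evening: tip all the lava stones from the carrying tray into its trough and stand the empty tray back on the table, then lay every ceramic log flat side down across the trough with both ends on the rims. When all the logs lie there, press the gas knob in and turn it anticlockwise all the way to on, letting it spring back up. The logs are brittle: hold them with the lightest grip and set them down on the rims softly, never dropping or pressing them; leave the other things on the table alone.

Things in the scene. Friction and masses are not known exactly. Their poses are not given: they have to be found in the camera images.
- burner: the gas table fire: fixed grey steel housing, 205 (x) x 420 (y), 130 high; origin at the centre of its underside, x away from the robot, y to the left along its length, z up. The open trough takes up the +y part of its top; at the -y end is a deck, level with the rims, with the gas knob
- trough (a point): middle of the table fire's open trough, at the height of its rims (130 above the table); axes as the table fire. The trough is 92 wide (x), 280 long (y), 100 deep; level rims 56 wide run along both long sides, so a log laid across rests 51 on each. Beyond its +y end is a 15 end cap. Four logs fit side by side, 68 from centre to centre
- gas_grip (a point): gas knob: point on its axis, in the middle of its upright wing. A black disc, 54 diameter, 9 thick, stands 10 clear of the deck; across it the wing, 50 long, 16 thick, 33 high. This point is 8 below the wing's top, 25 above the disc's upper face. x along the wing (to the white line), y across it, z up; turns and sinks with the knob
- gas_knob (a joint): turn of the gas knob, rad: 0 off, growing anticlockwise seen from above to 1.40 (stop, fully on). With the knob up it is locked at about 0.1; it turns only while pressed down 5 mm or more, and springs up again only beyond about 1.18 (on) or at off. Turns easily (under 0.1 N m)
- gas_press (a joint): how far the gas knob is pressed down, m: 0 up, 0.007 fully down; a spring pushes it up with about 3 N at the top and 9 N fully down
- caddy: carrying tray of thin steel, 140 (x) x 200 (y), 0.4 kg, with the lava stones in it. Origin at the centre of its underside, z up. Walls 45 high at +x and both ends; the -x side is open, without lip: stones slide out there once tipped 35 to 40 degrees. Above its middle a square wooden bar along y (20 wide, 24 high, 192 long) between two flat uprights
- caddy_bar (a point): centre of the tray's wooden bar, 130 above the tray's underside; axes as the tray
- stone1: loose dark lava stone, about 56 x 44 x 40, 0.09 kg, at first in the carrying tray; origin at its middle (20 above the surface it rests on), x and y along its 44 and 56 sides. Absent (None) in some runs
- stone2: loose dark lava stone, about 56 x 44 x 40, 0.09 kg, at first in the carrying tray; origin at its middle (20 above the surface it rests on), x and y along its 44 and 56 sides. Absent (None) in some runs
- stone3: loose dark lava stone, about 56 x 44 x 40, 0.09 kg, at first in the carrying tray; origin at its middle (20 above the surface it rests on), x and y along its 44 and 56 sides. Absent (None) in some runs
- stone4: loose dark lava stone, about 56 x 44 x 40, 0.09 kg, at first in the carrying tray; origin at its middle (20 above the surface it rests on), x and y along its 44 and 56 sides. Absent (None) in some runs
- log1: brittle ceramic split log: bark-coloured half-round, flat pale underside; 195 long, 40 wide, 38 high, 0.2 kg; sides upright for the lowest 20 mm. Origin at the centre of the flat underside, x along its length, z up when flat side down. Breaks if the fingers press it with over 60 N in all (a 20 to 25 N grip holds it safely) or it hits the fire with over 40 N (a 5 cm drop). Absent in some runs
- log2: brittle ceramic split log: bark-coloured half-round, flat pale underside; 195 long, 40 wide, 38 high, 0.2 kg; sides upright for the lowest 20 mm. Origin at the centre of the flat underside, x along its length, z up when flat side down. Breaks if the fingers press it with over 60 N in all (a 20 to 25 N grip holds it safely) or it hits the fire with over 40 N (a 5 cm drop). Absent in some runs
- log3: brittle ceramic split log: bark-coloured half-round, flat pale underside; 195 long, 40 wide, 38 high, 0.2 kg; sides upright for the lowest 20 mm. Origin at the centre of the flat underside, x along its length, z up when flat side down. Breaks if the fingers press it with over 60 N in all (a 20 to 25 N grip holds it safely) or it hits the fire with over 40 N (a 5 cm drop). Absent in some runs
- log4: brittle ceramic split log: bark-coloured half-round, flat pale underside; 195 long, 40 wide, 38 high, 0.2 kg; sides upright for the lowest 20 mm. Origin at the centre of the flat underside, x along its length, z up when flat side down. Breaks if the fingers press it with over 60 N in all (a 20 to 25 N grip holds it safely) or it hits the fire with over 40 N (a 5 cm drop). Absent in some runs
- tumbler: bystander: drinking glass, 72 diameter, 110 high; origin at the centre of its foot
- candle_jar: bystander: amber glass candle jar, 74 diameter, 75 high; origin at the centre of its foot
- lighter: bystander: long gas lighter lying flat, 190 long, 20 high; origin 10 from its middle towards the metal end, x along it
Mind the look-alikes: they are no part of the job. Leave any purple look-alike of the stone3 alone.

How it is judged (in metres and radians):
On the way, in this order (a step that is already met when the one before it is completed fails the run):
1. all the lava stones are in the trough and the empty tray stands on the table again (x of stone1 in the frame of trough between -0.06 and 0.06 m and y of stone1 in the frame of trough between -0.15 and 0.15 m and z of each of stone1, stone2, stone3, stone4 in the frame of trough below -0.012 m and x of stone2 in the frame of trough between -0.06 and 0.06 m and y of stone2 in the frame of trough between -0.15 and 0.15 m and x of stone3 in the frame of trough between -0.06 and 0.06 m and y of stone3 in the frame of trough between -0.15 and 0.15 m and x of stone4 in the frame of trough between -0.06 and 0.06 m and y of stone4 in the frame of trough between -0.15 and 0.15 m and height (world z) of caddy below 0.008 m and angle between caddy's own z axis and vertical below 0.08 rad and linear speed of caddy below 0.02 m/s), for 0.3 s.
2. all the logs lie across the trough, let go (x of log1 in the frame of trough between -0.045 and 0.045 m and y of log1 in the frame of trough between -0.14 and 0.14 m and z of log1 in the frame of trough between -0.006 and 0.008 m and angle between each of log1, log2, log3, log4's own z axis and vertical below 0.12 rad and angle between the x axis of each of log1, log2, log3, log4 and the x axis of trough, either way round below 0.35 rad and contact force between the fingers and log1 below 0.1 N and linear speed of each of log1, log2, log3, log4 below 0.02 m/s and x of log2 in the frame of trough between -0.045 and 0.045 m and y of log2 in the frame of trough between -0.14 and 0.14 m and z of log2 in the frame of trough between -0.006 and 0.008 m and contact force between the fingers and log2 below 0.1 N and x of log3 in the frame of trough between -0.045 and 0.045 m and y of log3 in the frame of trough between -0.14 and 0.14 m and z of log3 in the frame of trough between -0.006 and 0.008 m and contact force between the fingers and log3 below 0.1 N and x of log4 in the frame of trough between -0.045 and 0.045 m and y of log4 in the frame of trough between -0.14 and 0.14 m and z of log4 in the frame of trough between -0.006 and 0.008 m and contact force between the fingers and log4 below 0.1 N), for 0.3 s.
3. the gas knob is pressed in at least 4 mm and being turned (value of joint gas_press above 0.004 m and value of joint gas_knob above 0.3 rad), for 0.05 s.
4. the gas knob is at on and has sprung up (value of joint gas_knob above 1.2 rad and value of joint gas_press below 0.002 m), for 0.2 s.
At the end, for the whole second after the job is handed in: stones in the trough, middles 12 mm or more below the rims; logs at rest flat side down on both rims, across within 20 degrees, middles within 45 mm of the centre line and inside its length; knob beyond 1.2 rad and up (within 2 mm); empty tray upright on the table (all of step 1 and all of step 2 and all of step 4); the robot touches nothing.
It fails at once if a log is squeezed or pressed by the fingers with more than 60 N in all (contact force between the fingers and log1 above 60 N or contact force between the fingers and log2 above 60 N or contact force between the fingers and log3 above 60 N or contact force between the fingers and log4 above 60 N).
It fails at once if a log is dropped or banged on the table fire (more than 40 N) (contact force between any of log1, log2, log3, log4 and burner above 40 N).
It fails at once if a bystander is pushed more than 5 cm or knocked over (distance of any of tumbler, candle_jar, lighter from where it was at the start of the episode above 0.05 m or angle between any of tumbler, candle_jar, lighter's own z axis and vertical above 0.5 rad).
Of stone1, stone2, stone3, stone4 only 2 to 4 are there at a start; the rules pass over those that are not, and their reading is None.
Of log1, log2, log3, log4 only 2 to 4 are there at a start; the rules pass over those that are not, and their reading is None.
At some moment in a run one of log1, log2, log3, log4 may be knocked a few centimetres aside while the robot is not near it.
It also fails if it takes over 210 s, if anything falls off the work surface, if the arm or the gripper's body presses on something with over 40 N, if the wrist force passes 120 N, or if a joint passes its speed limit or range.

## Robot

A 6-joint arm with a two-finger parallel gripper is mounted at the origin on the work surface. World frame = base frame: x ahead of the robot, y to its left, z up, the work surface at z = 0. Lengths are in mm, angles in rad, forces in N, time in s.
With the tool pointing down it reaches from about 375 to 825 mm from the base axis. Payload 5.5 kg.
Tool frame: the origin (TCP) lies on the centre line of the jaws, within the pads' length; the fingertips stand 17 mm ahead of it and the grasp point (between the pads) lies 2 mm behind it; z points along the fingers, y is the direction in which the jaws open and shut (so a half turn about z gives the same grasp; the last joint's range is limited). The gripper opens to 85 mm and grips with 20 to 120 N. Pads are 22 mm wide; open, the fingers measure 114 mm over their backs; the gripper's body (76 mm by 85 mm) begins 54 mm behind the grasp point. The pads swing forward as they close: fully open they stand 13 mm farther back than shut.
Start: joints at [-1.106, 0.314, -0.047, 1.21, 0, 1.571], TCP at [268.943, -536.344, 248.299] pointing down, gripper open.
Joint ranges: [-2.67, 2.67], [-0.69, 1.73], [-1.03, 1.25], [-2.08, 2.16], [-1.42, 1.45], [-3.14, 3.14]. Speed limits (rad/s): [2.39, 2.39, 3.01, 3.14, 3.14, 3.14].

## Interface

Orientations are given as a unit quaternion [w, x, y, z].
In Python, from rig import * gives the robot as it stands. The module is installed in compiled form; this text tells all that it offers.
- The arm moves only by the shell command python3 -m crank 'ROWS' [FORCE]. ROWS is text: rows parted by semicolons, each of 7 numbers parted by spaces: the finger opening in m, from 0 to 0.0854, then the shift along the tool's x, y, z in m, then the turn, a rotation vector about the tool's x, y, z in degrees. A call has exactly 8 rows; each row is the pose to reach, as a shift and turn from the pose commanded when the call began, along the tool's axes at that moment; what a row does not reach only later rows make up. A row lasts 1/10 s, in which the tool goes at most 50 mm and 8.59 degrees, less where a joint would pass 70% of its speed; a pose out of reach is approached as far as the arm can. A call with a gripper value outside its range is refused whole. The fingers move at their own pace and stop on an object; FORCE is the grip in N (left out, the last holds). Time passes only in rows, so rows that repeat a pose let the fingers close, or fill a call up. It gives the time, the measured TCP pose, the force and the opening at its end, in the units of the state.
- get_state(): the state, without advancing time (a new reading comes with each control period).
- read_camera(name): name is "scene" or "top" or "wrist"; returns (picture, depth): 384x512x3 uint8, red, green, blue; 384x512 float32, mm along the optical axis (not along the pixel's ray), 0 where there is no reading.
- camera_model(name): a dict with "camera_matrix" (3x3 intrinsics, pixels), "distortion" ([k1, k2, p1, p2, k3] as OpenCV has them; the pictures are not rectified), "R" (3x3) and "t" (3): a world point X has camera coordinates R X + t. Camera axes: x right, y down, z forward; pixel columns grow to the right and rows downward; lengths in mm; the calibration is good to about 2 mm. A picture is of the moment at which its call begins: read the wrist's pose just before it. camera_model takes no time and is no camera call; for the wrist camera it gives the pose at the moment of the call.
- job_done(): hands the job in, once; it reports no verdict.
The state is a dict: "time_s": time; "joints": joint angles; "joint_velocities": joint speeds; "joint_efforts": joint torques, N m; "ee_pos": TCP position; "ee_rot": TCP orientation; "wrist_force": force on the tool from outside, world axes, zero at the start; "moment": the same for the moment, N m; "grip_width": finger opening in mm.
Only numpy, scipy, OpenCV 4.12 (cv2) and the standard library are available. Lean on these libraries where they do the work, as an engineer would, in place of code of your own. Each camera call takes 0.05 s, during which the arm holds its last target.

## Working session

There is one attempt and no reset: what is moved stays moved. The work goes in short steps, Python scripts to look and compute and a shell command to move; the robot and the scene stay as the last step left them, time stands still between calls to the robot, and variables do not carry over. Pictures are saved under pics/ and viewed, and the job is handed in when it is done.

```bash
ls; mkdir -p pics; cat > h.py <<'E'
from rig import *
import numpy as np, cv2
from scipy.spatial.transform import Rotation as Rn
def snap(name,fn):
    m=camera_model(name); p,d=read_camera(name)
    cv2.imwrite('pics/'+fn+'.png',cv2.cvtColor(p,cv2.COLOR_RGB2BGR)); np.savez('pics/'+fn+'.npz',p=p,d=d,K=m['camera_matrix'],D=m['distortion'],R=m['R'],t=m['t'])
    return p,d,m
def cloud(fn):
    z=np.load('pics/'+fn+'.npz'); d=z['d']; h,w=d.shape
    uu,vv=np.meshgrid(np.arange(w),np.arange(h))
    n=cv2.undistortPoints(np.stack([uu,vv],-1).reshape(-1,1,2).astype(float),z['K'],z['D']).reshape(h,w,2)
    c=np.concatenate([n*d[...,None],d[...,None]],-1)
    X=(c-z['t'])@z['R']
    X[d==0]=np.nan
    return X,z['p']
E
python3 - <<'E'
from h import *
print(get_state())
for n in ['scene','top','wrist']:
    p,d,m=snap(n,n+'0'); print(n,m['R'],m['t'],m['camera_matrix'])
E
```

```text
pics
{'time_s': 0.0, 'joints': array([-1.10598145e+00,  3.14215250e-01, -4.80972628e-02,  1.21020173e+00,
        2.17270195e-05,  1.57078243e+00]), 'joint_velocities': array([-0.00102899,  0.00033462,  0.00028014,  0.00061818, -0.00157721,
       -0.00116328]), 'joint_efforts': array([-1.66469617e-03, -5.39585602e+01,  3.39751232e+01,  1.92463218e-02,
       -2.95550381e-04, -9.05012854e-06]), 'ee_pos': array([ 268.70921658, -535.8385881 ,  247.43303155]), 'ee_rot': array([-8.38369954e-04,  9.73112775e-01,  2.30327571e-01, -1.87259165e-04]), 'wrist_force': array([0.66894077, 0.1834251 , 0.16536035]), 'moment': array([ 0.04928363,  0.02033567, -0.0682061 ]), 'grip_width': 85.28502699185725}
scene [[-6.43489713e-01  7.65454753e-01  1.01102361e-04]
 [ 4.93581696e-01  4.15036960e-01 -7.64278373e-01]
 [-5.85062475e-01 -4.91755368e-01 -6.44886469e-01]] [ 309.00757125 -172.3938998  1502.53815057] [[365.13810852   0.         259.20817322]
 [  0.         365.13810852 194.82785149]
 [  0.           0.           1.        ]]
top [[ 0.01918248 -0.99975548  0.01100035]
 [-0.99775186 -0.01984834 -0.06400992]
 [ 0.06421261 -0.00974775 -0.99788863]] [  -5.03881754  531.05778617 1778.68098139] [[459.70366527   0.         260.54239986]
 [  0.         459.70366527 198.90071847]
 [  0.           0.           1.        ]]
wrist [[ 0.44846772 -0.89379796 -0.00138026]
 [-0.84973255 -0.42683556  0.30946084]
 [-0.27718461 -0.13761034 -0.95091119]] [-599.89528686  -39.71630676  379.72658923] [[272.19719181   0.         253.97593171]
 [  0.         272.19719181 193.95935886]
 [  0.           0.           1.        ]]
```

View pics/scene0.png

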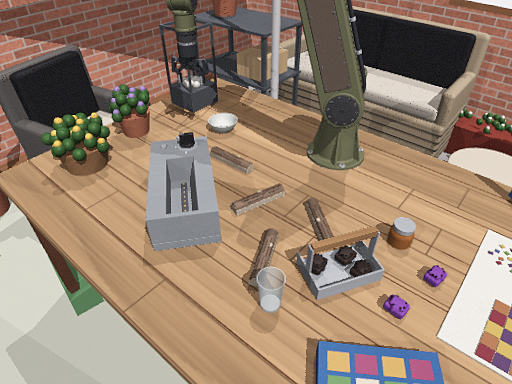

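View pics/top0.png

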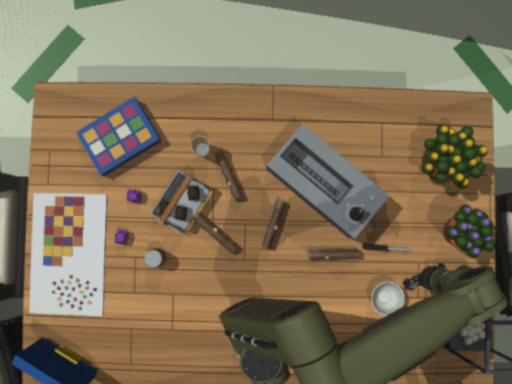

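View pics/wrist0.png

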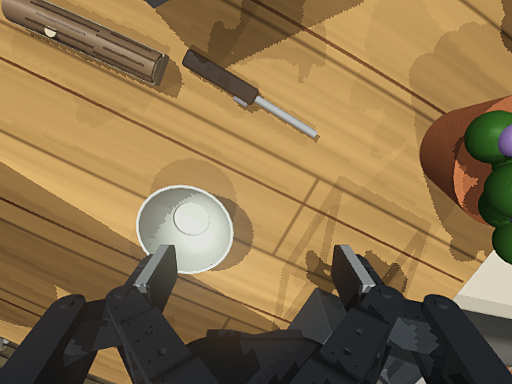

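Top view: burner at (327,180), four logs at (230,175), (218,234), (275,224) and (335,254), tray at (183,200), tumbler at (201,147), candle jar at (154,258) and lighter at (386,248). The purple stone look-alikes are at (134,196) and (121,237), outside the tray. The dark stones are inside the tray. I'll check with crops.

```bash
python3 - <<'E'
from h import *
a=cv2.imread('pics/top0.png'); 
cv2.imwrite('pics/c1.png',cv2.resize(a[110:290,100:420],None,fx=2.5,fy=2.5,interpolation=cv2.INTER_CUBIC))
b=cv2.imread('pics/scene0.png')
cv2.imwrite('pics/c2.png',cv2.resize(b[190:310,220:400],None,fx=4,fy=4,interpolation=cv2.INTER_CUBIC))
X,p=cloud('top0')
H=np.clip(X[...,2],-5,150); Hi=(np.nan_to_num(H)+5)/155*255
Hi=cv2.applyColorMap(Hi.astype(np.uint8),cv2.COLORMAP_JET)
cv2.imwrite('pics/c3.png',cv2.resize(Hi[110:290,100:420],None,fx=2.5,fy=2.5,interpolation=cv2.INTER_NEAREST))
E
```

```text
(no output)
```

View pics/c1.png

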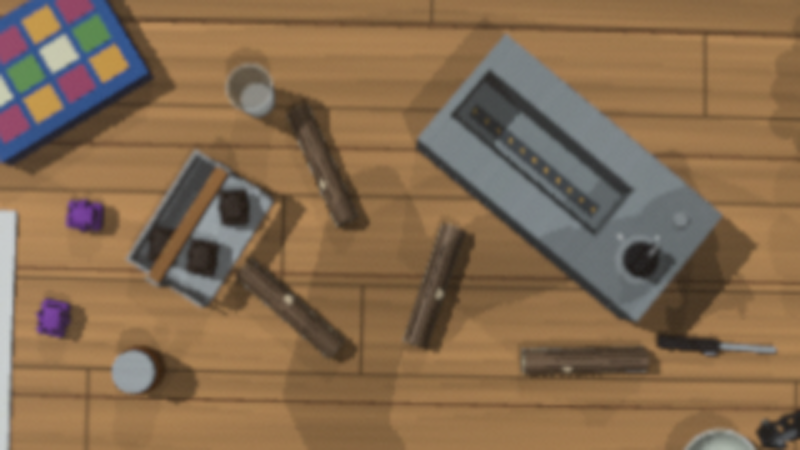

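View pics/c2.png

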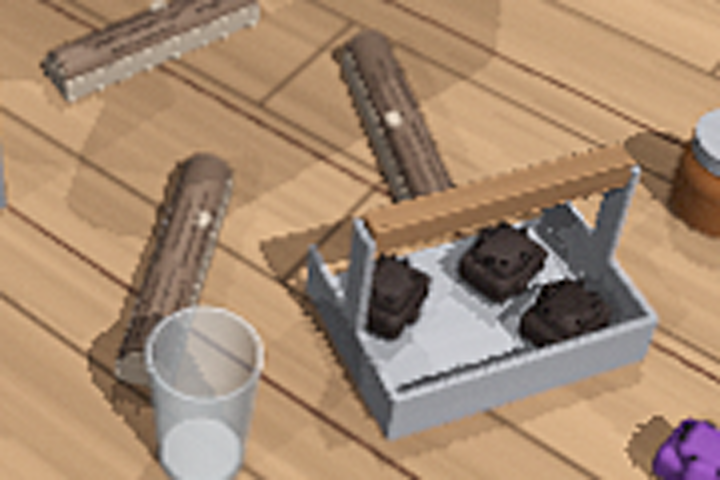

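View pics/c3.png

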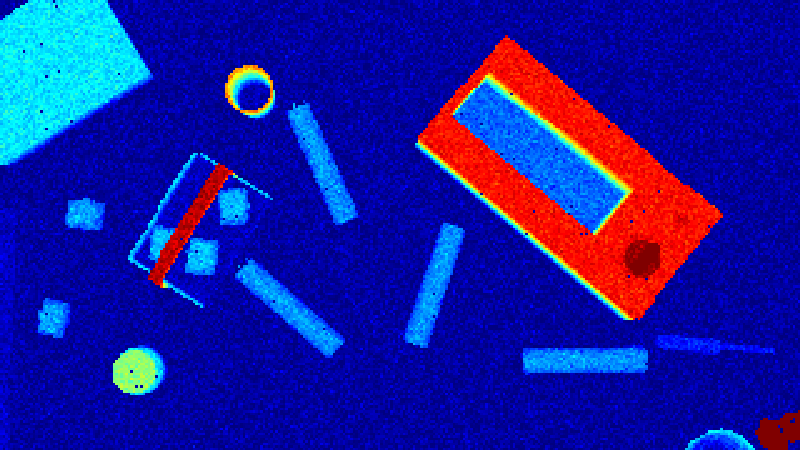

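```bash
cat >> h.py <<'E'
def comps(fn,z0,z1,box=None,minn=20):
    X,p=cloud(fn); m=(X[...,2]>z0)&(X[...,2]<z1)
    if box is not None:
        u0,v0,u1,v1=box; k=np.zeros_like(m); k[v0:v1,u0:u1]=1; m&=k
    n,l,s,c=cv2.connectedComponentsWithStats(m.astype(np.uint8),connectivity=8)
    out=[]
    for i in range(1,n):
        if s[i,4]<minn: continue
        P=X[l==i]; (cx,cy),(w,h),a=cv2.minAreaRect(P[:,:2].astype(np.float32))
        if w<h: w,h,a=h,w,a+90
        out.append((c[i].round(),np.round([cx,cy,w,h,(a+90)%180-90,np.median(P[:,2]),P[:,2].max()],1),P))
    return out
E
python3 - <<'E'
from h import *
print('z med,max; angle of long axis world deg')
for r in [(12,60),(60,100),(122,150)]:
    print(r)
    for c,v,P in comps('top0',*r,box=(100,110,420,290)): print(c,v,len(P))
E
```

```text
z med,max; angle of long axis world deg
(12, 60)
[124. 138.] [765.9 570.3 269.6 205.1 -57.4  49.9  60. ] 2681
[199. 144.] [734.6 248.8  58.6  31.  -52.8  37.   58.9] 60
[315. 172.] [ 640.7 -203.9  282.3   80.2   50.9   30.3   59.8] 1507
[205. 154.] [700.6 225.7  47.5  11.9 -58.5  38.   53.6] 21
[228. 175.] [623.7 133.  199.8  42.6  25.7  34.8  50.3] 512
[307. 202.] [ 519.9 -176.1  420.2    2.6   51.    36.6   59.9] 150
[163. 199.] [541.3 365.1 194.   39.9 -29.1  39.7  53.3] 233
[193. 192.] [551.9 268.4  56.   49.7   1.6  37.7  50.5] 171
[133. 195.] [534.1 501.8  62.2  48.4 -82.8  34.4  51. ] 173
[273. 224.] [436.  -46.1 194.2  46.1 -20.   34.2  50.7] 518
[180. 212.] [470.6 316.7  59.   47.8  -5.2  39.4  55.1] 170
[215. 233.] [395.3 180.7 198.7  43.7  50.3  34.6  50.2] 525
[173. 227.] [414.2 344.6  74.8  10.5  60.8  39.3  51.2] 36
[121. 237.] [371.9 546.7  56.4  46.7 -10.   33.8  50.5] 167
[379. 247.] [ 347.7 -473.3  151.2   24.5   86.5   17.6   27.5] 148
[161. 256.] [296.9 394.7  73.1  51.8   7.4  45.4  58.7] 89
[333. 253.] [ 323.5 -281.1  192.7   39.5  -87.8   34.4   51. ] 502
[388. 286.] [ 204.5 -489.7  103.9   34.8  -89.4   30.7   59.4] 141
(60, 100)
[197. 142.] [734.4 249.1  64.4  39.3 -50.6  83.   99.4] 63
[326. 168.] [ 638.5 -203.4  279.4   84.9   50.5   79.1  100. ] 170
[288. 185.] [582.9 -98.  210.3   2.2  51.2  79.5 100. ] 70
[331. 220.] [ 451.9 -260.6  198.8    2.4   50.9   78.7   99.3] 71
[153. 258.] [295.9 406.7  63.9  60.8 -86.8  74.9  85.1] 240
(122, 150)
[331. 184.] [ 598.9 -240.6  421.5  206.6   51.2  129.7  149.9] 4145
[175. 199.] [516.8 319.7 197.5  24.1 -30.8 140.  149.9] 334
```

```bash
cat >> h.py <<'E'
def go(x,y,z,yaw,tilt=0):
    """yaw deg of tool x (tool z down), tilt = rot about tool x afterwards; prints tool-frame shift and rotvec"""
    s=get_state(); q=s['ee_rot']; R0=Rn.from_quat([q[1],q[2],q[3],q[0]])
    Rt=Rn.from_euler('z',yaw,degrees=True)*Rn.from_euler('x',180,degrees=True)*Rn.from_euler('x',tilt,degrees=True)
    d=R0.inv().apply((np.array([x,y,z])-s['ee_pos'])/1000)
    print('shift m',d.round(4),'rotvec deg',(R0.inv()*Rt).as_rotvec(degrees=True).round(2),'| t',s['time_s'],'pos',s['ee_pos'].round(1),'grip',s['grip_width'].round(1),'F',s['wrist_force'].round(1),'j',np.degrees(s['joints']).round(0))
E
python3 - <<'E'
from h import *
go(516.8,319.7,250,149.2)
go(516.8,319.7,250,-30.8)
print(get_state()['ee_pos'])
E
```

```text
Traceback (most recent call last):
  File "h.py", line 33, in go
    print('shift m',d.round(4),'rotvec deg',(R0.inv()*Rt).as_rotvec(degrees=True).round(2),'| t',s['time_s'],'pos',s['ee_pos'].round(1),'grip',s['grip_width'].round(1),'F',s['wrist_force'].round(1),'j',np.degrees(s['joints']).round(0))
                                                                                                                                               ^^^^^^^^^^^^^^^^^^^^^
AttributeError: 'float' object has no attribute 'round'
```

```bash
sed -i "s/s\['grip_width'\].round(1)/round(s['grip_width'],1)/" h.py
python3 - <<'E'
from h import *
go(516.8,319.7,250,149.2)
go(516.8,319.7,250,-30.8)
print(get_state()['ee_pos'])
E
```

```text
shift m [ 0.6053 -0.6537 -0.0016] rotvec deg [-4.0000e-02 -8.0000e-02 -1.2257e+02] | t 0.15 pos [ 268.8 -536.   247.6] grip 85.4 F [-0.9 -0.2  0.3] j [-63.  18.  -3.  69.  -0.  90.]
shift m [ 0.6053 -0.6537 -0.0016] rotvec deg [-7.000e-02  4.000e-02  5.743e+01] | t 0.15 pos [ 268.8 -536.   247.6] grip 85.4 F [-0.9 -0.2  0.3] j [-63.  18.  -3.  69.  -0.  90.]
[ 268.75842277 -536.00250609  247.63940409]
```

```bash
python3 -m crank '0.085 0.605 -0.654 -0.002 0 0 -122;0.085 0.605 -0.654 -0.002 0 0 -122;0.085 0.605 -0.654 -0.002 0 0 -122;0.085 0.605 -0.654 -0.002 0 0 -122;0.085 0.605 -0.654 -0.002 0 0 -122;0.085 0.605 -0.654 -0.002 0 0 -122;0.085 0.605 -0.654 -0.002 0 0 -122;0.085 0.605 -0.654 -0.002 0 0 -122'
python3 - <<'E'
from h import *
go(516.8,319.7,250,149.2)
E
```

```text
time_s: 0.95
ee_pos: [380.1, -150.2, 249.2]
ee_rot: [0.0, 0.671, 0.741, 0.0]
wrist_force: [0.3, -0.2, -0.1]
grip_width: 85.2
shift m [ 0.454   0.1827 -0.0007] rotvec deg [ 2.000e-02  2.000e-02 -5.349e+01] | t 0.95 pos [ 380.1 -150.2  249.2] grip 85.2 F [ 0.3 -0.2 -0.1] j [-22.  -3. -27.  66.   0.  63.]
```

```bash
python3 -m crank '0.085 0.454 0.183 -0.001 0 0 -53.5;0.085 0.454 0.183 -0.001 0 0 -53.5;0.085 0.454 0.183 -0.001 0 0 -53.5;0.085 0.454 0.183 -0.001 0 0 -53.5;0.085 0.454 0.183 -0.001 0 0 -53.5;0.085 0.454 0.183 -0.001 0 0 -53.5;0.085 0.454 0.183 -0.001 0 0 -53.5;0.085 0.454 0.183 -0.001 0 0 -53.5'
python3 - <<'E'
from h import *
go(516.8,319.7,250,149.2)
E
```

```text
time_s: 1.75
ee_pos: [494.2, 233.4, 249.8]
ee_rot: [0.0, 0.268, 0.964, -0.0]
wrist_force: [0.4, -1.3, 1.1]
grip_width: 85.0
shift m [ 0.0251  0.0855 -0.0002] rotvec deg [-0.01  0.01 -0.24] | t 1.75 pos [494.2 233.4 249.8] grip 85.0 F [ 0.4 -1.3  1.1] j [ 25.  12. -10.  68.  -0.  56.]
```

```bash
python3 -m crank '0.085 0.025 0.085 0 0 0 -0.2;0.085 0.025 0.085 0 0 0 -0.2;0.085 0.025 0.085 0 0 0 -0.2;0.085 0.025 0.085 0.03 0 0 -0.2;0.085 0.025 0.085 0.06 0 0 -0.2;0.085 0.025 0.085 0.06 0 0 -0.2;0.085 0.025 0.085 0.06 0 0 -0.2;0.085 0.025 0.085 0.06 0 0 -0.2'
python3 - <<'E'
from h import *
snap('wrist','w1')
go(516.8,319.7,128,149.2)
for c,v,P in comps('w1',122,150): print(c,v,len(P))
E
```

```text
time_s: 2.55
ee_pos: [517.5, 317.0, 191.8]
ee_rot: [0.001, 0.267, 0.964, 0.001]
wrist_force: [0.4, 0.1, 0.1]
grip_width: 85.4
shift m [0.0021 0.0015 0.064 ] rotvec deg [ 0.14  0.08 -0.14] | t 2.6 pos [517.7 317.2 192. ] grip 85.1 F [ 0.4 -0.8  0.1] j [31. 20. -7. 63. -0. 62.]
[257. 189.] [516.8 320.6 200.9  23.  -30.8 141.3 143.7] 7471
```

View pics/w1.png

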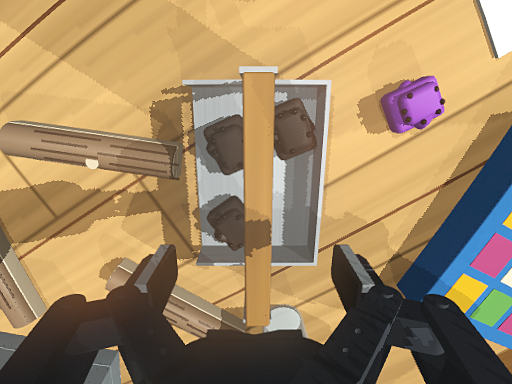

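The wrist view shows the bar at column 257 between the open jaws. Three dark stones are in the tray at (225,143), (295,128) and (228,222), and the purple look-alike lies outside at (413,103). The log end at (180,160) is just clear of the tray. I'll descend and grip.

```bash
python3 -m crank '0.085 0.002 0.002 0.03 0 0 0;0.085 0.002 0.002 0.05 0 0 0;0.085 0.002 0.002 0.064 0 0 0;0.085 0.002 0.002 0.064 0 0 0;0 0.002 0.002 0.064 0 0 0;0 0.002 0.002 0.064 0 0 0;0 0.002 0.002 0.064 0 0 0;0 0.002 0.002 0.064 0 0 0' 100
python3 -m crank '0 0 0 0 0 0 0;0 0 0 0 0 0 0;0 0 0 0 0 0 0;0 0 0 -0.005 0 0 0;0 0 0 -0.01 0 0 0;0 0 0 -0.02 0 0 0;0 0 0 -0.035 0 0 0;0 0 0 -0.05 0 0 0'
python3 - <<'E'
from h import *
go(517,320,330,149.2)
snap('scene','s2')
E
```

```text
time_s: 3.4
ee_pos: [516.5, 320.0, 126.8]
ee_rot: [0.0, 0.267, 0.964, 0.0]
wrist_force: [0.5, -0.1, -0.7]
grip_width: 28.0
time_s: 4.2
ee_pos: [515.4, 319.2, 176.2]
ee_rot: [-0.001, 0.267, 0.964, -0.001]
wrist_force: [0.0, 0.2, -5.8]
grip_width: 18.5
shift m [-0.0008  0.0012 -0.1538] rotvec deg [-0.1  -0.04 -0.12] | t 4.2 pos [515.4 319.2 176.2] grip 18.5 F [ 0.   0.2 -5.8] j [32. 21. -8. 61. -0. 63.]
```

View pics/s2.png

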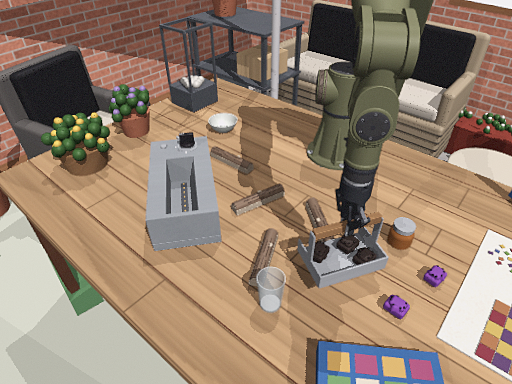

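```bash
python3 -m crank '0 0 0 -0.01 0 0 0;0 0 0 -0.03 0 0 0;0 0 0 -0.055 0 0 0;0 0 0 -0.08 0 0 0;0 0 0 -0.105 0 0 0;0 0 0 -0.13 0 0 0;0 0 0 -0.145 0 0 0;0 0 0 -0.153 0 0 0'
python3 - <<'E'
from h import *
go(677,-233,330,51.2)
E
```

```text
time_s: 5.05
ee_pos: [516.2, 319.8, 330.5]
ee_rot: [0.0, 0.267, 0.964, 0.0]
wrist_force: [0.1, -0.1, -7.2]
grip_width: 18.7
shift m [-4.219e-01 -3.916e-01  3.000e-04] rotvec deg [ 8.000e-02 -3.000e-02  9.788e+01] | t 5.05 pos [516.2 319.8 330.5] grip 18.7 F [ 0.1 -0.1 -7.2] j [32. 18.  8. 80. -0. 63.]
```

```bash
python3 -m crank '0 -0.006 -0.006 0 0 0 2;0 -0.02 -0.018 0 0 0 5;0 -0.039 -0.036 0 0 0 9;0 -0.06 -0.055 0 0 0 14;0 -0.082 -0.075 0 0 0 19;0 -0.104 -0.096 0 0 0 24;0 -0.126 -0.117 0 0 0 29;0 -0.148 -0.137 0 0 0 34'
python3 - <<'E'
from h import *
go(677,-233,330,51.2)
E
```

```text
time_s: 5.85
ee_pos: [572.0, 123.0, 327.5]
ee_rot: [-0.001, 0.54, 0.842, -0.001]
wrist_force: [0.1, 1.1, -6.8]
grip_width: 18.6
shift m [-0.3673 -0.0532 -0.0022] rotvec deg [-0.14  0.11 63.48] | t 5.85 pos [572.  123.  327.5] grip 18.6 F [ 0.1  1.1 -6.8] j [12. 15.  4. 79. -0. 77.]
```

```bash
python3 -m crank '0 -0.024 -0.003 0 0 0 4;0 -0.048 -0.007 0 0 0 8;0 -0.072 -0.01 0 0 0 12;0 -0.096 -0.014 0 0 0 17;0 -0.12 -0.017 0 0 0 21;0 -0.144 -0.021 0 0 0 25;0 -0.168 -0.024 0 0 0 29;0 -0.192 -0.028 0 0 0 34'
python3 - <<'E'
from h import *
go(677,-233,330,51.2)
E
```

```text
time_s: 6.65
ee_pos: [627.7, -62.3, 327.3]
ee_rot: [-0.001, 0.762, 0.647, -0.001]
wrist_force: [0.3, -0.2, -7.6]
grip_width: 18.5
shift m [-0.1605  0.0763 -0.0028] rotvec deg [-0.15  0.1  29.5 ] | t 6.65 pos [627.7 -62.3 327.3] grip 18.5 F [ 0.3 -0.2 -7.6] j [-6. 21. 11. 81. -0. 94.]
```

```bash
python3 -m crank '0 -0.024 0.011 0 0 0 4;0 -0.048 0.023 0 0 0 8;0 -0.072 0.034 0 0 0 13;0 -0.096 0.046 0 0 0 18;0 -0.12 0.057 0 0 0 22;0 -0.14 0.066 0 0 0 26;0 -0.153 0.072 0 0 0 28.5;0 -0.159 0.0755 0 0 0 29.4'
python3 - <<'E'
from h import *
go(677,-233,330,51.2)
snap('scene','s3');snap('top','t3')
for c,v,P in comps('t3',300,360): print(c,v,len(P))
E
```

```text
time_s: 7.45
ee_pos: [677.7, -230.7, 327.4]
ee_rot: [-0.001, 0.901, 0.434, -0.001]
wrist_force: [-0.2, -0.5, -7.5]
grip_width: 18.5
shift m [-0.0023  0.0009 -0.0026] rotvec deg [-0.12  0.08  0.25] | t 7.45 pos [ 677.7 -230.7  327.4] grip 18.5 F [-0.2 -0.5 -7.5] j [-19.  31.  28.  86.  -0. 110.]
[320. 138.] [ 711.5 -185.5   83.4   24.    49.5  341.3  351.3] 180
[479. 319.] [ 130.6 -718.    15.9    8.9  -34.8  329.6  359.5] 32
[267. 357.] [  5.9   6.2 225.8 131.6  74.4 341.1 360. ] 1061
[208. 355.] [ 17.3 161.9  66.9  47.5  -6.2 333.9 359.4] 94
[478. 367.] [ -27.9 -718.3   16.9    8.5  -53.2  331.4  360. ] 36
[258. 380.] [-59.4   7.5  46.8  15.7  81.7 358.2 359.9] 34
```

View pics/s3.png

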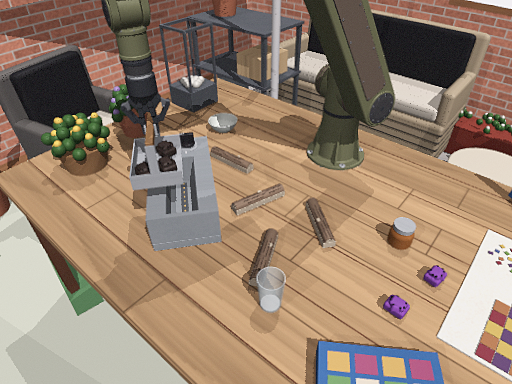

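View pics/t3.png

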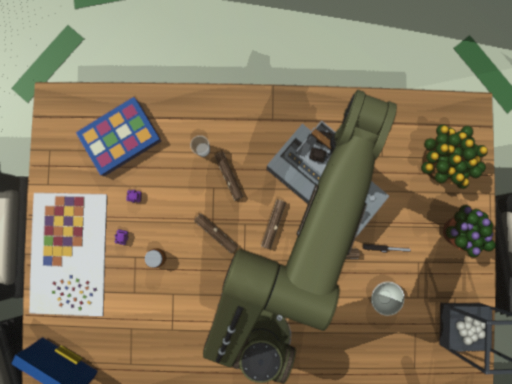

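```bash
python3 - <<'E'
from h import *
go(657.5,-217.2,292,51.2,-30)
E
```

```text
shift m [-0.0033 -0.0238  0.036 ] rotvec deg [-30.08  -0.08   0.4 ] | t 7.55 pos [ 678.2 -229.4  328. ] grip 18.5 F [ 1.1  0.5 -6.7] j [-19.  31.  28.  86.   0. 110.]
```

```bash
python3 -m crank '0 -0.002 -0.003 0.003 -3 0 0.2;0 -0.003 -0.006 0.008 -7 0 0.3;0 -0.003 -0.009 0.013 -11 0 0.3;0 -0.003 -0.012 0.018 -15 0 0.3;0 -0.003 -0.015 0.023 -19 0 0.3;0 -0.003 -0.018 0.028 -23 0 0.3;0 -0.003 -0.021 0.033 -27 0 0.3;0 -0.003 -0.024 0.036 -30 0 0.3'
python3 - <<'E'
from h import *
go(657.5,-217.2,292,51.2,-30)
x=-20;go(633.4+.779*x,-197.8-.627*x,278,51.2,-50)
snap('scene','s4')
a=cv2.imread('pics/s4.png');cv2.imwrite('pics/s4c.png',cv2.resize(a[90:260,90:260],None,fx=3.5,fy=3.5,interpolation=cv2.INTER_CUBIC))
E
```

```text
time_s: 8.35
ee_pos: [655.7, -213.5, 291.6]
ee_rot: [0.232, 0.87, 0.42, 0.113]
wrist_force: [0.2, -0.2, -7.3]
grip_width: 18.9
shift m [-0.0018  0.0034  0.0015] rotvec deg [-0.06 -0.24  0.28] | t 8.35 pos [ 655.7 -213.5  291.6] grip 18.9 F [ 0.2 -0.2 -7.3] j [-12.   6. -20.  37. -13. 113.]
shift m [-0.0015 -0.0477 -0.0118] rotvec deg [-20.06  -0.29   0.24] | t 8.35 pos [ 655.7 -213.5  291.6] grip 18.9 F [ 0.2 -0.2 -7.3] j [-12.   6. -20.  37. -13. 113.]
```

View pics/s4c.png

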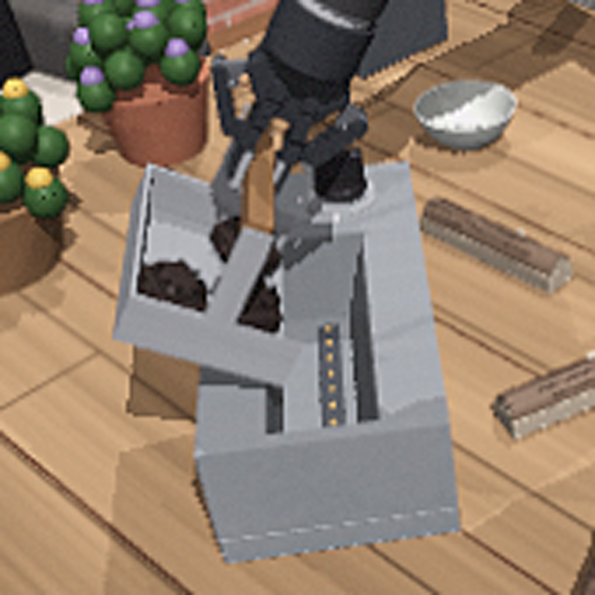

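```bash
python3 -m crank '0 -0.001 -0.003 -0.001 -1.2 0 0;0 -0.001 -0.006 -0.002 -2.5 0 0;0 -0.001 -0.009 -0.002 -3.7 0 0;0 -0.001 -0.012 -0.003 -5 0 0;0 -0.001 -0.015 -0.004 -6.2 0 0;0 -0.001 -0.018 -0.004 -7.5 0 0;0 -0.001 -0.021 -0.005 -8.7 0 0;0 -0.001 -0.024 -0.006 -10 0 0'
python3 - <<'E'
from h import *
x=-20;go(633.4+.779*x,-197.8-.627*x,278,51.2,-50)
snap('scene','s5')
a=cv2.imread('pics/s5.png');cv2.imwrite('pics/s5c.png',cv2.resize(a[90:260,90:260],None,fx=3.5,fy=3.5,interpolation=cv2.INTER_CUBIC))
E
```

```text
time_s: 9.2
ee_pos: [638.6, -200.6, 286.8]
ee_rot: [0.307, 0.846, 0.408, 0.149]
wrist_force: [0.0, 0.0, -4.0]
grip_width: 18.7
shift m [-0.001  -0.0254 -0.0098] rotvec deg [-10.02  -0.31   0.15] | t 9.2 pos [ 638.6 -200.6  286.8] grip 18.7 F [ 0.  0. -4.] j [ -9.  -1. -33.  22. -18. 114.]
```

View pics/s5c.png

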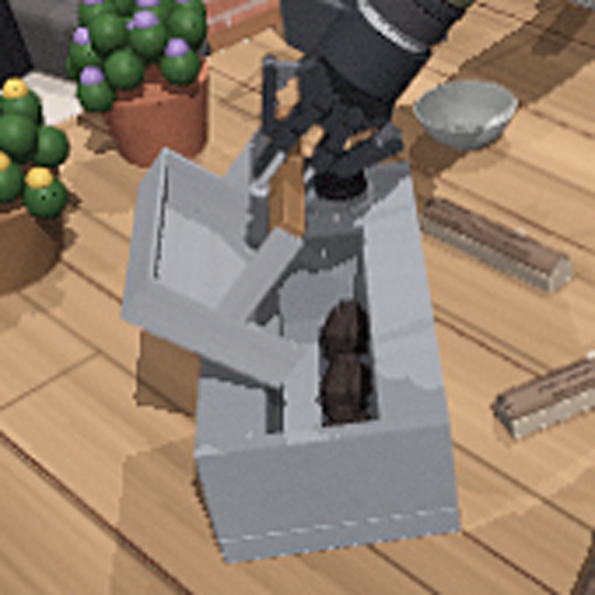

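```bash
python3 -m crank '0 -0.001 -0.003 -0.001 -1.2 0 0;0 -0.001 -0.006 -0.002 -2.5 0 0;0 -0.001 -0.009 -0.004 -3.7 0 0;0 -0.001 -0.012 -0.005 -5 0 0;0 -0.001 -0.015 -0.006 -6.2 0 0;0 -0.001 -0.018 -0.007 -7.5 0 0;0 -0.001 -0.021 -0.008 -8.7 0 0;0 -0.001 -0.024 -0.009 -10 0 0'
python3 - <<'E'
from h import *
x=45;go(633.4+.779*x,-197.8-.627*x,335,51.2,0)
snap('scene','s6')
a=cv2.imread('pics/s6.png');cv2.imwrite('pics/s6c.png',cv2.resize(a[90:260,90:260],None,fx=3.5,fy=3.5,interpolation=cv2.INTER_CUBIC))
E
```

```text
time_s: 10.05
ee_pos: [619.3, -186.6, 278.1]
ee_rot: [0.38, 0.817, 0.394, 0.184]
wrist_force: [1.6, 0.2, -4.8]
grip_width: 18.6
shift m [-0.0002  0.0841  0.0117] rotvec deg [49.97 -0.23  0.25] | t 10.05 pos [ 619.3 -186.6  278.1] grip 18.6 F [ 1.6  0.2 -4.8] j [ -5.  -5. -46.   5. -25. 113.]
```

View pics/s6c.png

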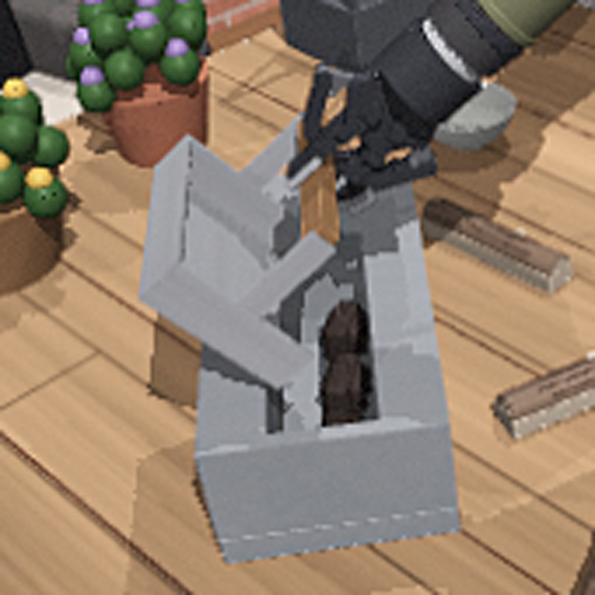

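```bash
python3 -m crank '0 0 0.01 0.001 6 0 0;0 0 0.021 0.003 12 0 0;0 0 0.032 0.004 19 0 0;0 0 0.044 0.006 26 0 0;0 0 0.056 0.008 33 0 0;0 0 0.067 0.009 40 0 0;0 0 0.077 0.011 46 0 0.2;0 0 0.084 0.012 50 -0.2 0.2'
python3 - <<'E'
from h import *
go(530,341,335,149.2)
snap('scene','s7')
a=cv2.imread('pics/s7.png');cv2.imwrite('pics/s7c.png',cv2.resize(a[90:260,90:260],None,fx=3.5,fy=3.5,interpolation=cv2.INTER_CUBIC))
E
```

```text
time_s: 10.9
ee_pos: [669.6, -227.8, 335.8]
ee_rot: [-0.001, 0.902, 0.431, -0.0]
wrist_force: [1.0, -0.1, -5.4]
grip_width: 19.0
shift m [ 0.355  -0.4658  0.0021] rotvec deg [-5.00e-02 -1.40e-01 -9.81e+01] | t 10.9 pos [ 669.6 -227.8  335.8] grip 19.0 F [ 1.  -0.1 -5.4] j [-19.  30.  27.  87.   0. 110.]
```

View pics/s7c.png

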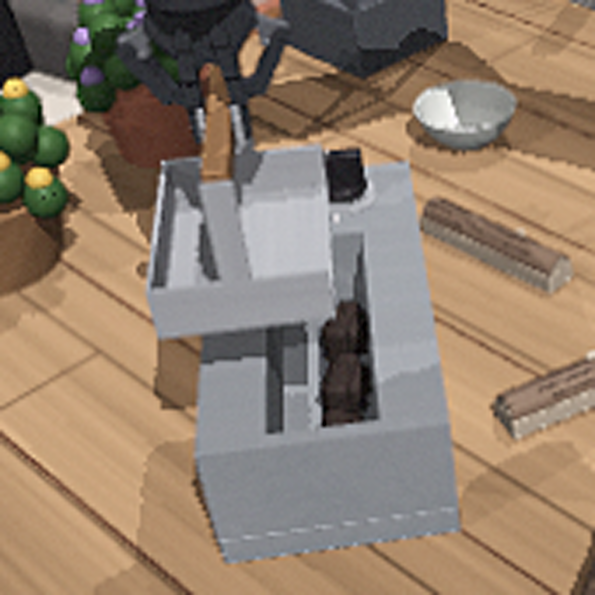

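Tray is empty. Carrying it back.

```bash
python3 -m crank '0 0.015 -0.02 0 0 0 -4;0 0.039 -0.052 0 0 0 -11;0 0.066 -0.087 0 0 0 -18;0 0.093 -0.122 0 0 0 -26;0 0.12 -0.158 0 0 0 -33;0 0.147 -0.193 0 0 0 -40;0 0.174 -0.228 0 0 0 -48;0 0.2 -0.263 0 0 0 -55'
python3 - <<'E'
from h import *
go(530,341,335,149.2)
E
```

```text
time_s: 11.75
ee_pos: [588.6, 95.9, 335.5]
ee_rot: [0.001, 0.598, 0.801, 0.001]
wrist_force: [0.3, -0.3, -3.6]
grip_width: 18.9
shift m [0.2517 0.0133 0.0004] rotvec deg [  0.11   0.05 -42.71] | t 11.75 pos [588.6  95.9 335.5] grip 18.9 F [ 0.3 -0.3 -3.6] j [ 9. 17.  7. 80.  0. 83.]
```

```bash
python3 -m crank '0 0.036 0.002 0 0 0 -6;0 0.073 0.004 0 0 0 -12;0 0.11 0.006 0 0 0 -19;0 0.147 0.008 0 0 0 -25;0 0.184 0.01 0 0 0 -31;0 0.215 0.011 0 0 0 -37;0 0.24 0.013 0 0 0 -41;0 0.2517 0.0133 0 0 0 -42.7'
python3 - <<'E'
from h import *
go(530,341,128,149.2)
snap('top','t8')
for c,v,P in comps('t8',12,60,box=(100,110,420,290)): print(c,v,len(P))
E
```

```text
time_s: 12.55
ee_pos: [531.2, 341.8, 335.0]
ee_rot: [0.0, 0.266, 0.964, 0.001]
wrist_force: [0.2, -0.5, -3.3]
grip_width: 18.7
shift m [ 0.0006 -0.0016  0.207 ] rotvec deg [ 0.1  0.  -0.1] | t 12.55 pos [531.2 341.8 335. ] grip 18.7 F [ 0.2 -0.5 -3.3] j [33. 21. 12. 81.  0. 64.]
[126. 132.] [782.2 533.8 242.4 190.5 -79.1  49.8  59.9] 2175
[198. 144.] [734.8 249.9  56.9  29.  -53.2  36.3  59.3] 64
[317. 171.] [ 640.1 -203.   282.    81.8   50.8   30.8   60. ] 1138
[228. 175.] [623.4 135.3 201.6  42.   25.4  34.3  53.1] 512
[308. 203.] [ 520.1 -176.1  418.5    2.8   51.1   33.9   60. ] 159
[273. 224.] [439.4 -46.7 199.6  39.6 -17.6  34.4  51.5] 516
[215. 233.] [396.7 179.5 198.5  40.4  50.3  34.3  52.1] 523
[120. 237.] [372.8 548.5  57.7  38.8  -2.7  35.9  51.2] 127
[376. 247.] [ 349.3 -447.3  104.9   24.6   86.8   17.6   30. ] 124
[398. 249.] [ 345.1 -539.5   66.9    9.3   86.3   16.5   21.8] 30
[333. 254.] [ 323.6 -281.3  192.9   39.1  -88.    34.4   49.1] 502
[388. 286.] [ 204.8 -490.1  106.7   35.5  -89.7   29.3   54.3] 146
```

View pics/t8.png

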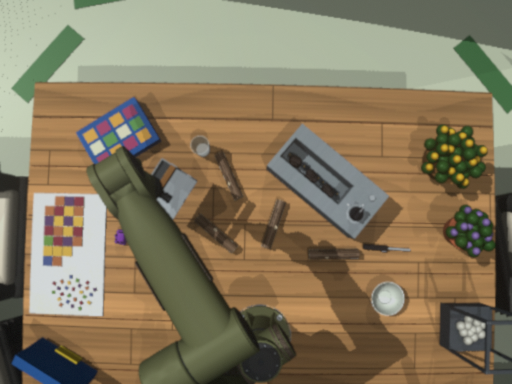

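```bash
python3 -m crank '0 0 -0.001 0.02 0 0 0;0 0 -0.0015 0.055 0 0 0;0 0 -0.0015 0.09 0 0 0;0 0 -0.0015 0.125 0 0 0;0 0 -0.0015 0.155 0 0 0;0 0 -0.0015 0.18 0 0 0;0 0 -0.0015 0.192 0 0 0;0 0 -0.0015 0.197 0 0 0'
python3 - <<'E'
from h import *
go(530,341,128,149.2)
E
```

```text
time_s: 13.4
ee_pos: [530.9, 336.8, 136.4]
ee_rot: [-0.0, 0.269, 0.963, -0.001]
wrist_force: [0.7, 0.1, -4.0]
grip_width: 18.4
shift m [0.0029 0.0031 0.0084] rotvec deg [-0.1  -0.03 -0.43] | t 13.4 pos [530.9 336.8 136.4] grip 18.4 F [ 0.7  0.1 -4. ] j [32. 25. -8. 57. -0. 64.]
```

```bash
python3 -m crank '0 0 0 0.003 0 0 0;0 0 0 0.006 0 0 0;0 0 0 0.008 0 0 0;0 0 0 0.009 0 0 0;0 0 0 0.0095 0 0 0;0 0 0 0.0095 0 0 0;0 0 0 0.0095 0 0 0;0 0 0 0.0095 0 0 0'
python3 - <<'E'
from h import *
go(530,337,128,149.2)
E
```

```text
time_s: 14.2
ee_pos: [531.3, 337.9, 127.8]
ee_rot: [0.0, 0.269, 0.963, -0.0]
wrist_force: [-0.4, 0.3, -4.3]
grip_width: 18.3
shift m [ 0.0006 -0.0015 -0.0002] rotvec deg [-0.01  0.   -0.36] | t 14.2 pos [531.3 337.9 127.8] grip 18.3 F [-0.4  0.3 -4.3] j [32. 25. -9. 56. -0. 64.]
```

```bash
python3 -m crank '0 0 0 0.001 0 0 0;0 0 0 0.0015 0 0 0;0 0 0 0.002 0 0 0;0 0 0 0.002 0 0 0;0.085 0 0 0.002 0 0 0;0.085 0 0 0.002 0 0 0;0.085 0 0 0.002 0 0 0;0.085 0 0 0.002 0 0 0'
python3 - <<'E'
from h import *
go(530,337,250,149.2)
E
```

```text
time_s: 15.0
ee_pos: [531.3, 337.9, 125.6]
ee_rot: [-0.0, 0.269, 0.963, -0.0]
wrist_force: [0.2, 0.4, -0.4]
grip_width: 75.3
shift m [ 0.0006 -0.0015 -0.1244] rotvec deg [-0.01 -0.   -0.36] | t 15.0 pos [531.3 337.9 125.6] grip 75.3 F [ 0.2  0.4 -0.4] j [32. 25. -9. 56. -0. 64.]
```

```bash
python3 -m crank '0.085 0 0 -0.01 0 0 0;0.085 0 0 -0.04 0 0 0;0.085 0 0 -0.08 0 0 0;0.085 0 0 -0.12 0 0 0;0.085 0 0 -0.12 0 0 -8;0.085 0 0 -0.12 0 0 -16;0.085 0 0 -0.12 0 0 -24;0.085 0 0 -0.12 0 0 -32'
python3 - <<'E'
from h import *
snap('scene','s9')
go(396.7,179.5,120,230.3)
E
```

```text
time_s: 15.8
ee_pos: [531.4, 338.0, 246.7]
ee_rot: [0.0, -0.01, 1.0, 0.0]
wrist_force: [-0.5, -0.4, -0.0]
grip_width: 84.8
shift m [ 0.1387 -0.1551  0.1265] rotvec deg [-0.000e+00  3.000e-02 -4.884e+01] | t 15.85 pos [531.3 338.  246.6] grip 85.0 F [-0.2 -0.   0.2] j [32. 21.  2. 70. -0. 31.]
```

View pics/s9.png

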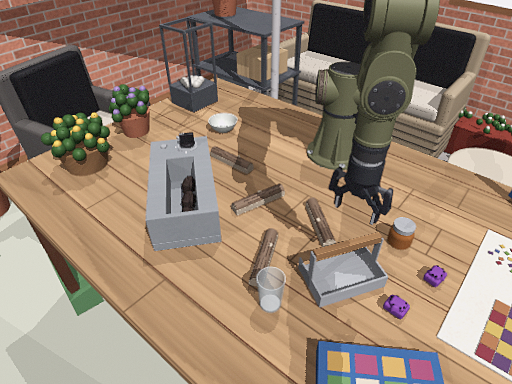

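The tray stands empty at (340,270), and the dark stones are in the trough at (188,190). Now the first log (near 397,180).

```bash
python3 -m crank '0.085 0.139 -0.155 0 0 0 -48.8;0.085 0.139 -0.155 0 0 0 -48.8;0.085 0.139 -0.155 0 0 0 -48.8;0.085 0.139 -0.155 0 0 0 -48.8;0.085 0.139 -0.155 0.04 0 0 -48.8;0.085 0.139 -0.155 0.09 0 0 -48.8;0.085 0.139 -0.155 0.126 0 0 -48.8;0.085 0.139 -0.155 0.126 0 0 -48.8'
python3 - <<'E'
from h import *
snap('wrist','w10')
for c,v,P in comps('w10',24,60,minn=400): print(c,v,len(P))
go(396.7,179.5,20,230.3)
E
```

```text
time_s: 16.65
ee_pos: [391.1, 179.2, 116.6]
ee_rot: [-0.004, -0.419, 0.908, -0.0]
wrist_force: [0.9, -0.3, 0.5]
grip_width: 85.1
[37. 22.] [414.6 -34.9 104.   33.3 -18.5  33.7  40.8] 3753
[250. 192.] [398.  180.8 199.8  36.7  50.6  35.9  40.7] 9339
[ 62. 267.] [587.7 119.3 124.1  36.4  26.1  35.6  40.2] 2896
[478. 295.] [284.  382.1  55.8  18.4 -20.   44.5  60. ] 1781
shift m [-0.0024 -0.0034  0.099 ] rotvec deg [ 0.1  -0.23 -0.78] | t 16.7 pos [392.9 180.1 119. ] grip 84.8 F [-0.6  0.3  0.1] j [ 25.   6. -36.  49.  -0. -25.]
```

View pics/w10.png

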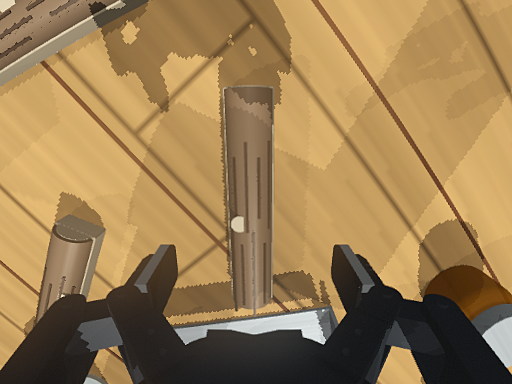

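The log runs vertically at column 250 between the jaws. The wrist fit of (398,181) at 50.6° agrees with the top fit.

```bash
python3 -m crank '0.085 -0.003 -0.003 0.03 0 0 -0.8;0.085 -0.003 -0.003 0.06 0 0 -0.8;0.085 -0.003 -0.003 0.08 0 0 -0.8;0.085 -0.003 -0.003 0.09 0 0 -0.8;0.085 -0.003 -0.003 0.096 0 0 -0.8;0.085 -0.003 -0.003 0.096 0 0 -0.8;0.055 -0.003 -0.003 0.096 0 0 -0.8;0.055 -0.003 -0.003 0.096 0 0 -0.8' 20
python3 - <<'E'
from h import *
go(398,180.8,20,230.6)
E
```

```text
time_s: 17.5
ee_pos: [399.6, 181.6, 24.8]
ee_rot: [0.001, -0.426, 0.905, -0.0]
wrist_force: [-1.0, 0.4, -0.1]
grip_width: 59.0
shift m [0.0017 0.0007 0.0048] rotvec deg [-0.05  0.08 -0.17] | t 17.5 pos [399.6 181.6  24.8] grip 59.0 F [-1.   0.4 -0.1] j [ 24.  14. -41.  35.  -0. -26.]
```

```bash
python3 -m crank '0.055 0.001 0 0.002 0 0 -0.2;0.05 0.001 0 0.0035 0 0 -0.2;0.046 0.001 0 0.0035 0 0 -0.2;0.044 0.001 0 0.0035 0 0 -0.2;0.042 0.001 0 0.0035 0 0 -0.2;0.040 0.001 0 0.0035 0 0 -0.2;0.038 0.001 0 0.0035 0 0 -0.2;0.036 0.001 0 0.0035 0 0 -0.2' 20
python3 -m crank '0.03 0 0 0 0 0 0;0.03 0 0 0 0 0 0;0.03 0 0 0 0 0 0;0.03 0 0 -0.003 0 0 0;0.03 0 0 -0.008 0 0 0;0.03 0 0 -0.015 0 0 0;0.03 0 0 -0.025 0 0 0;0.03 0 0 -0.035 0 0 0'
python3 - <<'E'
from h import *
go(398,180.8,250,230.6)
snap('scene','s11')
a=cv2.imread('pics/s11.png');cv2.imwrite('pics/s11c.png',cv2.resize(a[170:300,220:400],None,fx=4,fy=4,interpolation=cv2.INTER_CUBIC))
E
```

```text
time_s: 18.3
ee_pos: [397.9, 180.5, 20.3]
ee_rot: [-0.0, -0.428, 0.904, 0.0]
wrist_force: [-1.7, 0.6, 3.6]
grip_width: 39.4
time_s: 19.1
ee_pos: [398.2, 180.4, 56.2]
ee_rot: [-0.0, -0.428, 0.904, -0.0]
wrist_force: [0.8, 0.4, -2.4]
grip_width: 39.3
shift m [-1.000e-04  4.000e-04 -1.938e-01] rotvec deg [-0.02 -0.01  0.04] | t 19.1 pos [398.2 180.4  56.2] grip 39.3 F [ 0.8  0.4 -2.4] j [ 24.  11. -40.  39.  -0. -26.]
```

View pics/s11c.png

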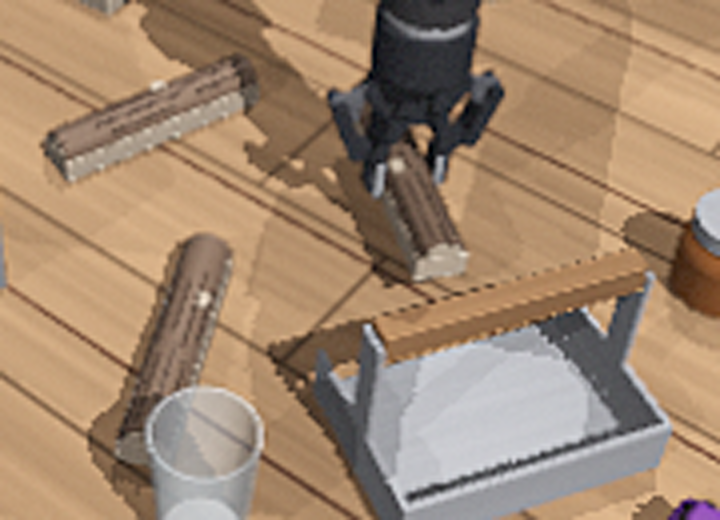

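```bash
python3 -m crank '0.03 0 0 -0.02 0 0 0;0.03 0 0 -0.05 0 0 0;0.03 0 0 -0.08 0 0 0;0.03 0 0 -0.11 0 0 0;0.03 0 0 -0.14 0 0 0;0.03 0 0 -0.17 0 0 0;0.03 0 0 -0.185 0 0 0;0.03 0 0 -0.194 0 0 0'
python3 - <<'E'
from h import *
go(697.4,-118.3,250,141.2)
E
```

```text
time_s: 19.95
ee_pos: [398.8, 180.8, 251.3]
ee_rot: [0.001, -0.428, 0.904, -0.0]
wrist_force: [-0.5, 0.3, -2.6]
grip_width: 39.4
shift m [ 0.0419 -0.4205  0.0018] rotvec deg [4.000e-02 1.700e-01 8.944e+01] | t 19.95 pos [398.8 180.8 251.3] grip 39.4 F [-0.5  0.3 -2.6] j [ 24.   0. -23.  66.  -0. -26.]
```

```bash
python3 -m crank '0.03 0.002 -0.015 0 0 0 4;0.03 0.005 -0.045 0 0 0 10;0.03 0.008 -0.08 0 0 0 17;0.03 0.011 -0.115 0 0 0 24;0.03 0.015 -0.15 0 0 0 32;0.03 0.019 -0.185 0 0 0 39;0.03 0.022 -0.22 0 0 0 47;0.03 0.025 -0.255 0 0 0 54'
python3 - <<'E'
from h import *
go(697.4,-118.3,250,141.2)
E
```

```text
time_s: 20.75
ee_pos: [579.8, -1.8, 248.6]
ee_rot: [-0.001, 0.032, 0.999, -0.0]
wrist_force: [0.0, 0.9, -2.3]
grip_width: 39.7
shift m [-0.1248 -0.1087 -0.0016] rotvec deg [-0.04 -0.08 35.12] | t 20.75 pos [579.8  -1.8 248.6] grip 39.7 F [ 0.   0.9 -2.3] j [-0. 16. -6. 69. -0.  4.]
```

```bash
python3 -m crank '0.03 -0.02 -0.018 0 0 0 6;0.03 -0.045 -0.039 0 0 0 13;0.03 -0.07 -0.061 0 0 0 20;0.03 -0.092 -0.08 0 0 0 26;0.03 -0.11 -0.096 0 0 0 31;0.03 -0.121 -0.105 0 0 0 34;0.03 -0.125 -0.109 0 0 0 35.1;0.03 -0.125 -0.109 0 0 0 35.1'
python3 - <<'E'
from h import *
snap('wrist','w12')
for c,v,P in comps('w12',122,150,minn=400): print(c,v,len(P))
go(697.4,-118.3,170,141.2)
E
```

```text
time_s: 21.55
ee_pos: [697.6, -117.1, 248.2]
ee_rot: [-0.001, 0.329, 0.944, -0.0]
wrist_force: [-0.5, 0.1, -2.1]
grip_width: 39.8
[ 96. 171.] [ 596.3 -244.3  249.2  206.1   51.3  129.3  132. ] 24323
[305. 155.] [707.  -65.8 152.8  14.9 -39.1 129.5 131.7] 2493
shift m [-0.0013 -0.0013  0.0785] rotvec deg [-0.05 -0.09  0.39] | t 21.6 pos [ 697.3 -116.5  248.5] grip 39.5 F [ 0.   0.4 -2.5] j [-9. 30. 15. 75.  0. 29.]
```

View pics/w12.png

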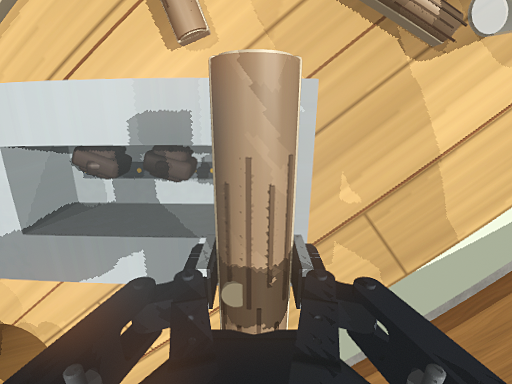

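```bash
python3 -m crank '0.03 0.001 -0.004 0.015 0 0 0.4;0.03 0.002 -0.008 0.03 0 0 0.4;0.03 0.002 -0.008 0.045 0 0 0.4;0.03 0.002 -0.008 0.058 0 0 0.4;0.03 0.002 -0.008 0.067 0 0 0.4;0.03 0.002 -0.008 0.073 0 0 0.4;0.03 0.002 -0.008 0.076 0 0 0.4;0.03 0.002 -0.008 0.076 0 0 0.4'
python3 - <<'E'
from h import *
go(693.6,-123,151.5,141.2)
E
```

```text
time_s: 22.4
ee_pos: [691.3, -121.6, 173.2]
ee_rot: [-0.0, 0.333, 0.943, -0.0]
wrist_force: [0.1, -0.2, -2.1]
grip_width: 39.6
shift m [-0.0027  0.0004  0.0217] rotvec deg [-0.02 -0.01 -0.05] | t 22.4 pos [ 691.3 -121.6  173.2] grip 39.6 F [ 0.1 -0.2 -2.1] j [-10.  31.   7.  66.  -0.  29.]
```

```bash
python3 -m crank '0.03 -0.002 0 0.004 0 0 0;0.03 -0.002 0 0.008 0 0 0;0.03 -0.002 0 0.012 0 0 0;0.03 -0.002 0 0.015 0 0 0;0.03 -0.002 0 0.0165 0 0 0;0.03 -0.002 0 0.018 0 0 0;0.03 -0.002 0 0.019 0 0 0;0.03 -0.002 0 0.019 0 0 0'
python3 - <<'E'
from h import *
go(693.6,-123,151.5,141.2)
E
```

```text
time_s: 23.2
ee_pos: [692.8, -123.0, 154.2]
ee_rot: [-0.0, 0.333, 0.943, -0.0]
wrist_force: [-0.2, -0.4, -1.5]
grip_width: 39.9
shift m [-0.0006  0.0005  0.0027] rotvec deg [-0.02 -0.   -0.06] | t 23.2 pos [ 692.8 -123.   154.2] grip 39.9 F [-0.2 -0.4 -1.5] j [-10.  32.   6.  64.  -0.  29.]
```

```bash
python3 -m crank '0.03 0 0 0.0005 0 0 0;0.03 0 0 0.001 0 0 0;0.03 0 0 0.0015 0 0 0;0.03 0 0 0.002 0 0 0;0.03 0 0 0.0025 0 0 0;0.03 0 0 0.003 0 0 0;0.03 0 0 0.003 0 0 0;0.03 0 0 0.003 0 0 0'

```

```text
time_s: 24.0
ee_pos: [692.8, -123.0, 151.3]
ee_rot: [-0.0, 0.333, 0.943, -0.0]
wrist_force: [-0.2, 0.2, -2.2]
grip_width: 39.7
```

```bash
python3 -m crank '0.03 0 0 0.0002 0 0 0;0.03 0 0 0.0004 0 0 0;0.03 0 0 0.0006 0 0 0;0.03 0 0 0.0008 0 0 0;0.03 0 0 0.001 0 0 0;0.03 0 0 0.001 0 0 0;0.03 0 0 0.001 0 0 0;0.03 0 0 0.001 0 0 0'

```

```text
time_s: 24.8
ee_pos: [692.8, -123.0, 150.5]
ee_rot: [0.0, 0.333, 0.943, -0.0]
wrist_force: [-0.4, 1.5, 0.4]
grip_width: 39.8
```

```bash
python3 -m crank '0.041 0 0 0 0 0 0;0.043 0 0 0 0 0 0;0.046 0 0 0 0 0 0;0.05 0 0 0 0 0 0;0.052 0 0 0 0 0 0;0.052 0 0 -0.003 0 0 0;0.052 0 0 -0.01 0 0 0;0.052 0 0 -0.03 0 0 0'
python3 -m crank '0.052 0 0 -0.03 0 0 0;0.06 0 0 -0.07 0 0 0;0.085 0 0 -0.1 0 0 0;0.085 0 0 -0.1 0 0 0;0.085 0 0 -0.1 0 0 0;0.085 0 -0.1 -0.1 0 0 0;0.085 0 -0.15 -0.1 0 0 0;0.085 0 -0.2 -0.1 0 0 0'
python3 - <<'E'
from h import *
snap('top','t13');snap('wrist','w13')
for c,v,P in comps('t13',12,60,box=(100,110,420,290),minn=200): print(c,v,len(P))
for c,v,P in comps('t13',150,180,box=(100,110,420,290),minn=50): print(c,v,len(P))
go(0,0,0,0)
E
```

```text
time_s: 25.6
ee_pos: [691.6, -122.8, 179.0]
ee_rot: [-0.002, 0.333, 0.943, -0.0]
wrist_force: [-0.1, -0.5, 0.3]
grip_width: 52.2
time_s: 26.4
ee_pos: [596.9, -240.2, 278.4]
ee_rot: [-0.001, 0.332, 0.943, -0.0]
wrist_force: [1.1, -1.3, 0.3]
grip_width: 84.9
[124. 138.] [766.2 569.5 272.4 203.9 -57.4  49.8  60. ] 2689
[228. 175.] [625.3 134.5 203.4  40.5  25.4  34.5  50.8] 515
[315. 170.] [ 636.2 -206.5  164.9   81.    49.7   30.5   59.9] 569
[273. 224.] [435.9 -47.5 193.6  43.4 -17.6  34.7  47.9] 520
[297. 154.] [ 691.4 -123.7  198.5   39.9  -40.4  164.6  178.3] 555
shift m [ 0.614  -0.1858  0.2813] rotvec deg [ -0.26   0.17 140.8 ] | t 26.5 pos [ 594.4 -243.8  279.2] grip 84.6 F [-0.1  0.7 -0.1] j [-22.  22.   8.  75.  -0.  17.]
```

View pics/t13.png

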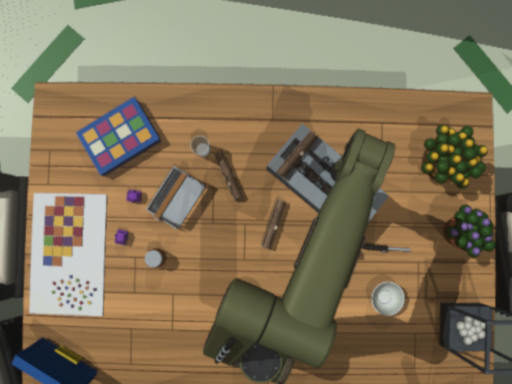

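Log 1 lies across the trough at (297,154); its fit is (691,-124), −40°, top at 168 mm. Next is the log at (324,-281).

```bash
python3 - <<'E'
from h import *
go(323.5,-281.3,200,92)
E
```

```text
shift m [ 0.1861 -0.2     0.0803] rotvec deg [-0.24 -0.05 48.8 ] | t 26.5 pos [ 594.4 -243.8  279.2] grip 84.6 F [-0.1  0.7 -0.1] j [-22.  22.   8.  75.  -0.  17.]
```

```bash
python3 -m crank '0.085 0.186 -0.2 0.001 0 0 48.8;0.085 0.186 -0.2 0.001 0 0 48.8;0.085 0.186 -0.2 0.001 0 0 48.8;0.085 0.186 -0.2 0.001 0 0 48.8;0.085 0.186 -0.2 0.001 0 0 48.8;0.085 0.186 -0.2 0.001 0 0 48.8;0.085 0.186 -0.2 0.001 0 0 48.8;0.085 0.186 -0.2 0.04 0 0 48.8'
python3 -m crank '0.085 0 0 0.04 0 0 0;0.085 0 0 0.08 0 0 0;0.085 0 0 0.12 0 0 0;0.085 0 0 0.12 0 0 0;0.085 0 0 0.12 0 0 0;0.085 0 0 0.12 0 0 0;0.085 0 0 0.12 0 0 0;0.085 0 0 0.12 0 0 0'
python3 - <<'E'
from h import *
go(323.5,-281.3,25,92)
snap('wrist','w14')
for c,v,P in comps('w14',24,60,minn=400): print(c,v,len(P))
E
```

```text
time_s: 27.3
ee_pos: [330.9, -280.8, 243.5]
ee_rot: [0.004, 0.692, 0.722, 0.0]
wrist_force: [1.2, -1.6, 0.1]
grip_width: 84.5
time_s: 28.1
ee_pos: [329.5, -279.7, 121.9]
ee_rot: [0.001, 0.692, 0.721, -0.0]
wrist_force: [-0.1, 0.0, -0.8]
grip_width: 84.8
shift m [-0.0012 -0.0062  0.0969] rotvec deg [0.11 0.12 0.35] | t 28.1 pos [ 329.5 -279.7  121.9] grip 84.8 F [-0.1  0.  -0.8] j [-40.   5. -36.  49.  -0.  47.]
[423. 174.] [ 459.9 -249.6  229.1    3.2   51.1   42.4   60. ] 6489
[247. 187.] [ 324.2 -281.7  193.9   36.9  -88.1   35.9   40.4] 8968
```

View pics/w14.png

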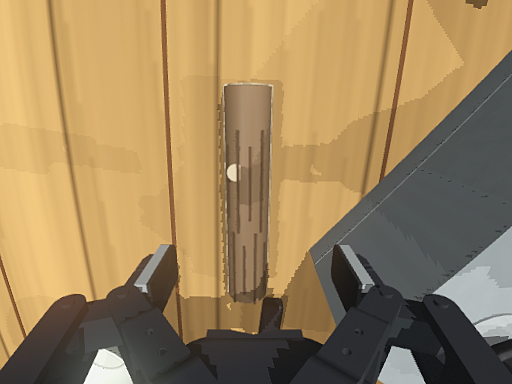

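Log at column 247, centred between the jaws, with the lighter's end just below it at (272,310). The fit is (324,-282), 92°.

```bash
python3 -m crank '0.085 -0.002 -0.006 0.03 0 0 0.3;0.085 -0.002 -0.006 0.06 0 0 0.3;0.085 -0.002 -0.006 0.08 0 0 0.3;0.085 -0.002 -0.006 0.09 0 0 0.3;0.085 -0.002 -0.006 0.096 0 0 0.3;0.085 -0.002 -0.006 0.096 0 0 0.3;0.06 -0.002 -0.006 0.096 0 0 0.3;0.055 -0.002 -0.006 0.096 0 0 0.3' 20
python3 - <<'E'
from h import *
go(324.2,-281.7,21.5,92)
E
```

```text
time_s: 28.95
ee_pos: [323.2, -281.7, 25.3]
ee_rot: [0.001, 0.694, 0.72, -0.0]
wrist_force: [0.2, -0.0, 1.0]
grip_width: 58.7
shift m [-0.      0.001   0.0038] rotvec deg [0.06 0.08 0.04] | t 28.95 pos [ 323.2 -281.7   25.3] grip 58.7 F [ 0.2 -0.   1. ] j [-41.  13. -43.  34.  -0.  47.]
```

```bash
python3 -m crank '0.055 0 0.001 0.002 0 0 0;0.05 0 0.001 0.0033 0 0 0;0.046 0 0.001 0.0033 0 0 0;0.044 0 0.001 0.0033 0 0 0;0.042 0 0.001 0.0033 0 0 0;0.040 0 0.001 0.0033 0 0 0;0.038 0 0.001 0.0033 0 0 0;0.036 0 0.001 0.0033 0 0 0' 20
python3 -m crank '0.03 0 0 0 0 0 0;0.03 0 0 0 0 0 0;0.03 0 0 0 0 0 0;0.03 0 0 -0.003 0 0 0;0.03 0 0 -0.008 0 0 0;0.03 0 0 -0.015 0 0 0;0.03 0 0 -0.025 0 0 0;0.03 0 0 -0.035 0 0 0'
python3 -m crank '0.03 0 0 -0.02 0 0 0;0.03 0 0 -0.05 0 0 0;0.03 0 0 -0.08 0 0 0;0.03 0 0 -0.11 0 0 0;0.03 0 0 -0.14 0 0 0;0.03 0 0 -0.17 0 0 0;0.03 0 0 -0.185 0 0 0;0.03 0 0 -0.194 0 0 0'
python3 - <<'E'
from h import *
go(573.2,-272.6,250,141.2)
E
```

```text
time_s: 29.75
ee_pos: [323.6, -281.1, 21.2]
ee_rot: [0.0, 0.694, 0.72, -0.0]
wrist_force: [0.2, -0.4, 2.3]
grip_width: 39.9
time_s: 30.55
ee_pos: [323.5, -281.1, 57.0]
ee_rot: [0.0, 0.694, 0.72, -0.0]
wrist_force: [0.1, 0.1, -2.2]
grip_width: 39.3
time_s: 31.35
ee_pos: [324.0, -281.5, 252.5]
ee_rot: [0.002, 0.694, 0.72, -0.0]
wrist_force: [-0.3, 0.5, -2.6]
grip_width: 39.8
shift m [-0.      0.2494  0.003 ] rotvec deg [  0.05   0.18 -49.16] | t 31.35 pos [ 324.  -281.5  252.5] grip 39.8 F [-0.3  0.5 -2.6] j [-41.  -1. -24.  66.  -0.  47.]
```

```bash
python3 -m crank '0.03 0 0.02 0 0 0 -4;0.03 0 0.06 0 0 0 -12;0.03 0 0.1 0 0 0 -20;0.03 0 0.145 0 0 0 -28;0.03 0 0.19 0 0 0 -37;0.03 0 0.225 0 0 0 -44;0.03 0 0.245 0 0 0 -48;0.03 0 0.2495 0 0 0 -49'
python3 - <<'E'
from h import *
snap('wrist','w15')
go(573.2,-272.6,170,141.2)
E
```

```text
time_s: 32.15
ee_pos: [574.5, -271.4, 248.8]
ee_rot: [-0.001, 0.332, 0.943, 0.0]
wrist_force: [-0.5, -0.5, -1.4]
grip_width: 39.6
shift m [-0.0004 -0.0011  0.0789] rotvec deg [-0.03 -0.09 -0.05] | t 32.2 pos [ 573.7 -271.6  248.9] grip 39.6 F [ 0.7 -0.2 -1.6] j [-25.  22.   3.  71.  -0.  14.]
```

View pics/w15.png

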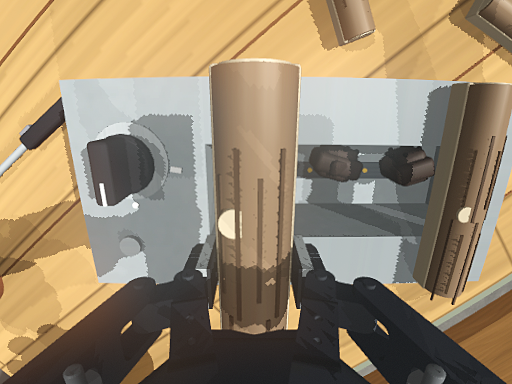

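```bash
python3 -m crank '0.03 0 -0.001 0.015 0 0 0;0.03 0 -0.001 0.03 0 0 0;0.03 0 -0.001 0.045 0 0 0;0.03 0 -0.001 0.06 0 0 0;0.03 0 -0.001 0.072 0 0 0;0.03 0 -0.001 0.082 0 0 0;0.03 0 -0.001 0.088 0 0 0;0.03 0 -0.001 0.09 0 0 0'
python3 - <<'E'
from h import *
go(573.2,-272.6,152,141.2)
E
```

```text
time_s: 33.0
ee_pos: [571.7, -272.9, 159.5]
ee_rot: [-0.001, 0.334, 0.943, -0.0]
wrist_force: [0.6, 0.4, -1.5]
grip_width: 39.5
shift m [-0.001   0.0011  0.0075] rotvec deg [-0.03 -0.05 -0.18] | t 33.0 pos [ 571.7 -272.9  159.5] grip 39.5 F [ 0.6  0.4 -1.5] j [-26.  24.  -6.  60.  -0.  13.]
```

```bash
python3 -m crank '0.03 0 0 0.001 0 0 0;0.03 0 0 0.002 0 0 0;0.03 0 0 0.003 0 0 0;0.03 0 0 0.004 0 0 0;0.03 0 0 0.005 0 0 0;0.03 0 0 0.0055 0 0 0;0.03 0 0 0.006 0 0 0;0.03 0 0 0.006 0 0 0'
python3 -m crank '0.03 0 0 0.0002 0 0 0;0.03 0 0 0.0004 0 0 0;0.03 0 0 0.0006 0 0 0;0.03 0 0 0.0008 0 0 0;0.03 0 0 0.001 0 0 0;0.03 0 0 0.0012 0 0 0;0.03 0 0 0.0012 0 0 0;0.03 0 0 0.0012 0 0 0'
```

```text
time_s: 33.8
ee_pos: [572.1, -272.9, 154.0]
ee_rot: [-0.0, 0.333, 0.943, -0.0]
wrist_force: [-0.3, -0.5, -1.8]
grip_width: 39.4
time_s: 34.6
ee_pos: [572.2, -273.0, 152.8]
ee_rot: [-0.0, 0.333, 0.943, -0.0]
wrist_force: [-0.5, 0.5, -2.3]
grip_width: 39.6
```

```bash
python3 -m crank '0.03 0 0 0.0003 0 0 0;0.03 0 0 0.0005 0 0 0;0.03 0 0 0.0007 0 0 0;0.03 0 0 0.0009 0 0 0;0.03 0 0 0.0011 0 0 0;0.03 0 0 0.0012 0 0 0;0.03 0 0 0.0012 0 0 0;0.03 0 0 0.0012 0 0 0'
python3 -m crank '0.03 0 0 0.0002 0 0 0;0.03 0 0 0.0003 0 0 0;0.03 0 0 0.0004 0 0 0;0.03 0 0 0.0005 0 0 0;0.03 0 0 0.0005 0 0 0;0.03 0 0 0.0005 0 0 0;0.03 0 0 0.0005 0 0 0;0.03 0 0 0.0005 0 0 0'
```

```text
time_s: 35.4
ee_pos: [572.2, -272.9, 151.6]
ee_rot: [-0.0, 0.333, 0.943, -0.0]
wrist_force: [0.6, -0.1, -1.8]
grip_width: 39.6
time_s: 36.2
ee_pos: [572.2, -272.9, 151.3]
ee_rot: [0.0, 0.333, 0.943, -0.0]
wrist_force: [-0.1, 0.0, 0.5]
grip_width: 39.5
```

Contact (force rose from −2 to about 0). Release and back off.

```bash
python3 -m crank '0.041 0 0 0 0 0 0;0.043 0 0 0 0 0 0;0.046 0 0 0 0 0 0;0.05 0 0 0 0 0 0;0.052 0 0 0 0 0 0;0.052 0 0 -0.003 0 0 0;0.052 0 0 -0.01 0 0 0;0.052 0 0 -0.03 0 0 0'
python3 -m crank '0.052 0 0 -0.05 0 0 0;0.06 0 0 -0.09 0 0 0;0.085 0 0 -0.12 0 0 0;0.085 0 0 -0.12 0 0 0;0.085 0.05 -0.02 -0.12 0 0 0;0.085 0.1 -0.05 -0.12 0 0 0;0.085 0.15 -0.08 -0.12 0 0 0;0.085 0.17 -0.1 -0.12 0 0 0'
python3 - <<'E'
from h import *
snap('top','t16')
for c,v,P in comps('t16',12,60,box=(100,110,420,290),minn=200): print(c,v,len(P))
for c,v,P in comps('t16',150,180,box=(100,110,420,290),minn=50): print(c,v,len(P))
go(436,-47,200,-18+180)
E
```

```text
time_s: 37.0
ee_pos: [571.1, -272.4, 180.1]
ee_rot: [-0.002, 0.333, 0.943, 0.0]
wrist_force: [0.3, 0.7, -0.1]
grip_width: 52.0
time_s: 37.8
ee_pos: [375.0, -242.7, 300.7]
ee_rot: [-0.0, 0.333, 0.943, -0.0]
wrist_force: [0.1, -0.8, 0.3]
grip_width: 85.4
[124. 138.] [766.7 571.6 271.1 205.4 -57.3  49.7  60. ] 2678
[234. 163.] [670.5 114.2 194.5  41.   25.9  33.5  50. ] 499
[316. 170.] [ 637.8 -206.7  161.7   81.    51.3   30.4   60. ] 640
[273. 224.] [436.3 -45.8 193.6  39.8 -17.5  33.6  49.5] 516
[297. 154.] [ 691.  -123.5  197.2   39.9  -40.5  164.7  176.8] 557
[338. 187.] [ 571.8 -273.9  193.9   40.4  -40.   164.8  177.6] 564
shift m [0.0691 0.1944 0.1002] rotvec deg [ -0.15  -0.37 -21.01] | t 37.85 pos [ 368.  -241.6  300.5] grip 85.1 F [-7.6  3.1 -1.5] j [-33.  -0. -17.  73.  -0.   6.]
```

View pics/t16.png

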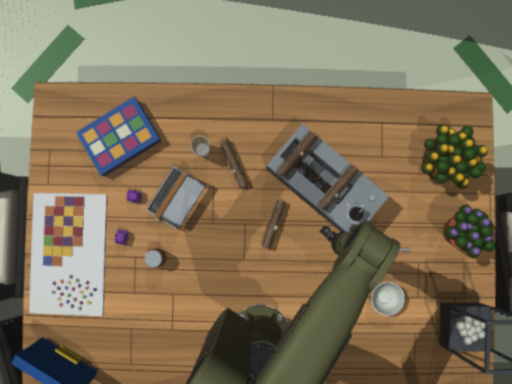

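The logs at slots (297,154) and (338,187) are fine. The far log was knocked aside, to (670,114). Next is the near log at (436,-46).

```bash
python3 -m crank '0.085 0.069 0.194 0.001 0 0 -21;0.085 0.069 0.194 0.001 0 0 -21;0.085 0.069 0.194 0.001 0 0 -21;0.085 0.069 0.194 0.02 0 0 -21;0.085 0.069 0.194 0.06 0 0 -21;0.085 0.069 0.194 0.1 0 0 -21;0.085 0.069 0.194 0.14 0 0 -21;0.085 0.069 0.194 0.18 0 0 -21'
python3 - <<'E'
from h import *
go(436.3,-45.8,25,162.5)
snap('wrist','w17')
for c,v,P in comps('w17',24,60,minn=400): print(c,v,len(P))
E
```

```text
time_s: 38.65
ee_pos: [445.3, -49.2, 119.7]
ee_rot: [0.0, 0.156, 0.988, -0.0]
wrist_force: [0.9, 0.5, 0.0]
grip_width: 85.0
shift m [0.0096 0.0005 0.0947] rotvec deg [-0.01  0.03 -0.41] | t 38.65 pos [445.3 -49.2 119.7] grip 85.0 F [0.9 0.5 0. ] j [ -6.   7. -34.  49.  -0.  12.]
[255. 174.] [435.6 -45.4 193.5  36.8 -17.7  36.   40.4] 9661
[ 45. 280.] [ 453.8 -257.2  115.2    4.2   51.1   39.3   60. ] 2745
[191. 325.] [ 554.1 -132.9   93.9    3.8   51.6   35.4   59.6] 1110
```

View pics/w17.png

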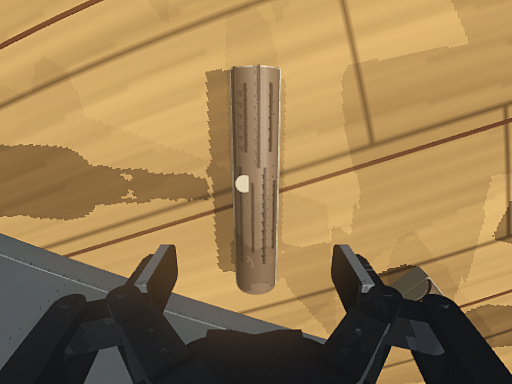

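```bash
python3 -m crank '0.085 0.01 0.001 0.03 0 0 -0.4;0.085 0.01 0.001 0.06 0 0 -0.4;0.085 0.01 0.001 0.08 0 0 -0.4;0.085 0.01 0.001 0.09 0 0 -0.4;0.085 0.01 0.001 0.095 0 0 -0.4;0.085 0.01 0.001 0.095 0 0 -0.4;0.06 0.01 0.001 0.095 0 0 -0.4;0.055 0.01 0.001 0.095 0 0 -0.4' 20
python3 - <<'E'
from h import *
go(435.8,-45.4,21.5,162.4)
E
```

```text
time_s: 39.5
ee_pos: [437.2, -45.7, 27.1]
ee_rot: [0.001, 0.153, 0.988, -0.0]
wrist_force: [-1.5, 0.2, 0.5]
grip_width: 58.5
shift m [ 0.0014 -0.0001  0.0056] rotvec deg [0.01 0.09 0.04] | t 39.5 pos [437.2 -45.7  27.1] grip 58.5 F [-1.5  0.2  0.5] j [ -6.  14. -41.  35.  -0.  12.]
```

```bash
python3 -m crank '0.055 0.001 0 0.003 0 0 0;0.05 0.001 0 0.005 0 0 0;0.046 0.001 0 0.005 0 0 0;0.044 0.001 0 0.005 0 0 0;0.042 0.001 0 0.005 0 0 0;0.040 0.001 0 0.005 0 0 0;0.038 0.001 0 0.005 0 0 0;0.036 0.001 0 0.005 0 0 0' 20
python3 -m crank '0.03 0 0 0 0 0 0;0.03 0 0 0 0 0 0;0.03 0 0 0 0 0 0;0.03 0 0 -0.003 0 0 0;0.03 0 0 -0.008 0 0 0;0.03 0 0 -0.015 0 0 0;0.03 0 0 -0.025 0 0 0;0.03 0 0 -0.035 0 0 0'
python3 -m crank '0.03 0 0 -0.02 0 0 0;0.03 0 0 -0.05 0 0 0;0.03 0 0 -0.08 0 0 0;0.03 0 0 -0.11 0 0 0;0.03 0 0 -0.14 0 0 0;0.03 0 0 -0.17 0 0 0;0.03 0 0 -0.185 0 0 0;0.03 0 0 -0.194 0 0 0'
python3 - <<'E'
from h import *
go(613.3,-222.7,250,141.2)
E
```

```text
time_s: 40.3
ee_pos: [435.4, -45.1, 21.3]
ee_rot: [0.0, 0.153, 0.988, 0.0]
wrist_force: [-0.7, 1.2, 1.6]
grip_width: 39.6
time_s: 41.1
ee_pos: [435.3, -45.3, 57.0]
ee_rot: [-0.0, 0.153, 0.988, -0.0]
wrist_force: [0.2, 0.6, -3.2]
grip_width: 39.6
time_s: 41.9
ee_pos: [436.0, -45.3, 252.5]
ee_rot: [0.002, 0.153, 0.988, -0.0]
wrist_force: [-0.3, -1.1, -2.4]
grip_width: 39.7
shift m [-0.2226 -0.1156  0.0032] rotvec deg [ 0.05  0.17 21.24] | t 41.9 pos [436.  -45.3 252.5] grip 39.7 F [-0.3 -1.1 -2.4] j [ -6.   0. -23.  66.  -0.  12.]
```

```bash
python3 -m crank '0.03 -0.015 -0.008 0 0 0 2;0.03 -0.05 -0.025 0 0 0 5;0.03 -0.088 -0.045 0 0 0 9;0.03 -0.125 -0.065 0 0 0 12;0.03 -0.163 -0.085 0 0 0 16;0.03 -0.2 -0.105 0 0 0 19;0.03 -0.22 -0.115 0 0 0 21;0.03 -0.223 -0.117 0 0 0 21'
python3 - <<'E'
from h import *
go(612.1,-224.3,165,140.5)
E
```

```text
time_s: 42.7
ee_pos: [613.8, -226.8, 247.4]
ee_rot: [-0.001, 0.332, 0.943, -0.0]
wrist_force: [-0.2, 0.3, -2.8]
grip_width: 39.5
shift m [0.0028 0.001  0.0824] rotvec deg [-0.09 -0.09  0.74] | t 42.7 pos [ 613.8 -226.8  247.4] grip 39.5 F [-0.2  0.3 -2.8] j [-20.  24.   6.  72.  -0.  19.]
```

```bash
python3 -m crank '0.03 0.002 0.001 0.015 0 0 0.7;0.03 0.002 0.001 0.03 0 0 0.7;0.03 0.002 0.001 0.045 0 0 0.7;0.03 0.002 0.001 0.058 0 0 0.7;0.03 0.002 0.001 0.068 0 0 0.7;0.03 0.002 0.001 0.076 0 0 0.7;0.03 0.002 0.001 0.08 0 0 0.7;0.03 0.002 0.001 0.08 0 0 0.7'
python3 - <<'E'
from h import *
go(612.1,-224.3,153,140.5)
snap('wrist','w18')
E
```

```text
time_s: 43.5
ee_pos: [611.4, -221.9, 169.7]
ee_rot: [-0.0, 0.336, 0.942, -0.0]
wrist_force: [-0.6, 0.6, -3.1]
grip_width: 39.5
shift m [-0.002  -0.0014  0.0167] rotvec deg [-0.03 -0.04  0.24] | t 43.5 pos [ 611.4 -221.9  169.7] grip 39.5 F [-0.6  0.6 -3.1] j [-20.  26.  -2.  62.  -0.  19.]
```

View pics/w18.png

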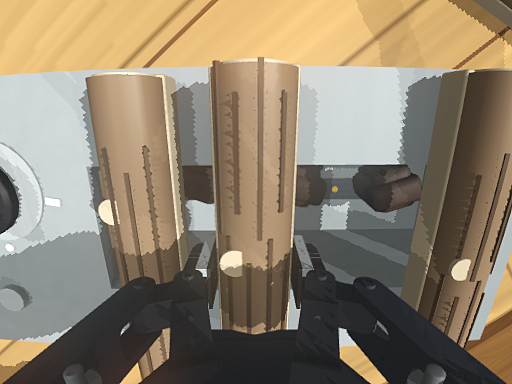

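```bash
python3 - <<'E'
from h import *
X,p=cloud('w18'); s=get_state()
T=np.array([633.4,-197.8]);uy=np.array([.627,.779])
y=(X[...,:2]-T)@uy
for u,v in [(205,265),(192,280),(175,285),(150,285),(140,300),(120,320),(100,345),(80,370),(340,285),(360,285),(390,300)]:
    print((u,v),X[v,u].round(0),'ytr',y[v,u].round(0),'z-TCP',(X[v,u,2]-s['ee_pos'][2]).round(0))
go(612.1,-224.3,153,140.5)
E
```

```text
(205, 265) [ 590. -233.  188.] ytr -55.0 z-TCP 17.0
(192, 280) [ 587. -235.  200.] ytr -58.0 z-TCP 30.0
(175, 285) [ 583. -239.  205.] ytr -64.0 z-TCP 34.0
(150, 285) [ 577. -247.  204.] ytr -74.0 z-TCP 34.0
(140, 300) [ 576. -248.  213.] ytr -75.0 z-TCP 43.0
(120, 320) [ 575. -250.  223.] ytr -78.0 z-TCP 53.0
(100, 345) [ 575. -254.  231.] ytr -81.0 z-TCP 61.0
(80, 370) [ 573. -252.  243.] ytr -80.0 z-TCP 73.0
(340, 285) [ 630. -189.  198.] ytr 4.0 z-TCP 28.0
(360, 285) [ 629. -182.  205.] ytr 10.0 z-TCP 35.0
(390, 300) [ 635. -176.  214.] ytr 18.0 z-TCP 43.0
shift m [-0.0017 -0.0015  0.0173] rotvec deg [-0.02  0.01  0.24] | t 43.55 pos [ 611.7 -222.   170.3] grip 39.5 F [ 1.2  0.1 -3.2] j [-20.  26.  -2.  62.  -0.  19.]
```

```bash
python3 -m crank '0.03 -0.001 0 0.004 0 0 0;0.03 -0.001 0 0.008 0 0 0;0.03 -0.001 0 0.011 0 0 0;0.03 -0.001 0 0.013 0 0 0;0.03 -0.001 0 0.0145 0 0 0;0.03 -0.001 0 0.0155 0 0 0;0.03 -0.001 0 0.016 0 0 0;0.03 -0.001 0 0.016 0 0 0'
python3 -m crank '0.03 0 0 0.0002 0 0 0;0.03 0 0 0.0004 0 0 0;0.03 0 0 0.0006 0 0 0;0.03 0 0 0.0008 0 0 0;0.03 0 0 0.001 0 0 0;0.03 0 0 0.0012 0 0 0;0.03 0 0 0.0012 0 0 0;0.03 0 0 0.0012 0 0 0'
```

```text
time_s: 44.35
ee_pos: [612.5, -222.7, 154.1]
ee_rot: [-0.0, 0.336, 0.942, -0.0]
wrist_force: [-0.6, 0.5, -1.6]
grip_width: 39.3
time_s: 45.15
ee_pos: [612.4, -222.7, 152.9]
ee_rot: [-0.0, 0.336, 0.942, -0.0]
wrist_force: [-0.3, 0.6, -2.5]
grip_width: 39.5
```

```bash
python3 -m crank '0.03 0 0 0.0003 0 0 0;0.03 0 0 0.0005 0 0 0;0.03 0 0 0.0007 0 0 0;0.03 0 0 0.0009 0 0 0;0.03 0 0 0.0011 0 0 0;0.03 0 0 0.0012 0 0 0;0.03 0 0 0.0012 0 0 0;0.03 0 0 0.0012 0 0 0'
python3 -m crank '0.03 0 0 0.0002 0 0 0;0.03 0 0 0.0003 0 0 0;0.03 0 0 0.0004 0 0 0;0.03 0 0 0.0005 0 0 0;0.03 0 0 0.0005 0 0 0;0.03 0 0 0.0005 0 0 0;0.03 0 0 0.0005 0 0 0;0.03 0 0 0.0005 0 0 0'
```

```text
time_s: 45.95
ee_pos: [612.4, -222.7, 151.7]
ee_rot: [-0.0, 0.336, 0.942, -0.0]
wrist_force: [-0.4, 0.3, -1.6]
grip_width: 39.7
time_s: 46.75
ee_pos: [612.5, -222.7, 151.4]
ee_rot: [-0.0, 0.336, 0.942, -0.0]
wrist_force: [-1.4, -0.2, 0.9]
grip_width: 39.4
```

```bash
python3 -m crank '0.041 0 0 0 0 0 0;0.043 0 0 0 0 0 0;0.046 0 0 0 0 0 0;0.047 0 0 0 0 0 0;0.047 0 0 -0.001 0 0 0;0.047 0 0 -0.005 0 0 0;0.047 0 0 -0.015 0 0 0;0.047 0 0 -0.03 0 0 0'
python3 -m crank '0.047 0 0 -0.05 0 0 0;0.06 0 0 -0.09 0 0 0;0.085 0 0 -0.11 0 0 0;0.085 0 0 -0.11 0 0 0;0.085 0 0.05 -0.11 0 0 0;0.085 0 0.1 -0.11 0 0 0;0.085 0 0.15 -0.11 0 0 0;0.085 0 0.2 -0.11 0 0 0'
python3 - <<'E'
from h import *
snap('top','t19')
for c,v,P in comps('t19',12,60,box=(100,110,420,290),minn=200): print(c,v,len(P))
for c,v,P in comps('t19',150,180,box=(100,110,420,290),minn=50): print(c,v,len(P))
go(670.5,114.2,200,25.9+180)
go(670.5,114.2,200,25.9)
E
```

```text
time_s: 47.55
ee_pos: [612.0, -222.5, 181.4]
ee_rot: [-0.001, 0.336, 0.942, -0.0]
wrist_force: [-0.4, 0.8, -0.9]
grip_width: 47.1
time_s: 48.35
ee_pos: [739.6, -66.4, 290.7]
ee_rot: [-0.0, 0.336, 0.942, -0.0]
wrist_force: [1.2, -1.1, 0.0]
grip_width: 85.0
[124. 138.] [766.2 571.7 270.4 205.4 -57.   49.7  59.9] 2679
[233. 163.] [670.8 114.3 194.2  41.3  26.   34.3  47.4] 497
[327. 173.] [ 616.4 -227.5  184.    41.   -40.5  164.5  176.8] 460
[338. 187.] [ 571.2 -273.8  194.1   41.4  -40.3  164.8  179.5] 563
[356. 212.] [ 480.3 -341.3   49.8   34.5  -60.6  161.5  180. ] 59
shift m [0.165  0.0886 0.0893] rotvec deg [ 2.700e-01 -5.000e-02 -6.482e+01] | t 48.4 pos [743.3 -58.8 288.5] grip 85.1 F [-3.3  4.4 -0.9] j [-5. 35. 28. 83.  0. 34.]
shift m [0.165  0.0886 0.0893] rotvec deg [-6.0000e-02 -3.1000e-01  1.1518e+02] | t 48.4 pos [743.3 -58.8 288.5] grip 85.1 F [-3.3  4.4 -0.9] j [-5. 35. 28. 83.  0. 34.]
```

View pics/t19.png

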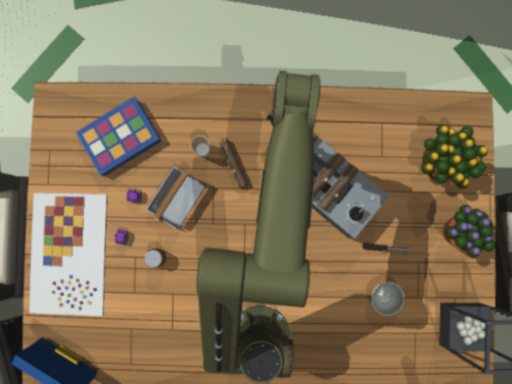

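```bash
python3 -m crank '0.085 0.165 0.088 0 0 0 -64.8;0.085 0.165 0.088 0 0 0 -64.8;0.085 0.165 0.088 0 0 0 -64.8;0.085 0.165 0.088 0 0 0 -64.8;0.085 0.165 0.088 0.02 0 0 -64.8;0.085 0.165 0.088 0.05 0 0 -64.8;0.085 0.165 0.088 0.08 0 0 -64.8;0.085 0.165 0.088 0.12 0 0 -64.8'
python3 -m crank '0.085 0 0 0.02 0 0 0;0.085 0 0 0.04 0 0 0;0.085 0 0 0.045 0 0 0;0.085 0 0 0.045 0 0 0;0.085 0 0 0.045 0 0 0;0.085 0 0 0.045 0 0 0;0.085 0 0 0.045 0 0 0;0.085 0 0 0.045 0 0 0'
python3 - <<'E'
from h import *
go(670.7,114.3,25,206)
snap('wrist','w20')
for c,v,P in comps('w20',24,60,minn=400): print(c,v,len(P))
E
```

```text
time_s: 49.2
ee_pos: [667.3, 104.9, 171.0]
ee_rot: [0.001, -0.224, 0.975, -0.0]
wrist_force: [0.7, 0.2, -0.6]
grip_width: 85.0
time_s: 50.0
ee_pos: [667.4, 104.8, 127.0]
ee_rot: [0.001, -0.221, 0.975, -0.0]
wrist_force: [-0.5, 0.1, -0.6]
grip_width: 84.6
shift m [-0.007   0.0072  0.102 ] rotvec deg [-0.03  0.05 -0.46] | t 50.0 pos [667.4 104.8 127. ] grip 84.6 F [-0.5  0.1 -0.6] j [  9.  30.  -1.  59.  -0. -17.]
[82. 86.] [683.6 -57.9 187.6  87.6  -5.1  43.4  60. ] 4022
[263. 193.] [674.  116.  200.   37.   25.4  36.1  40.4] 8546
[462. 237.] [615.7 289.  143.5  25.8  67.6  39.9  59.8] 2366
[329. 303.] [730.  211.3  36.1   8.2   7.9  44.8  60. ] 534
```

View pics/w20.png

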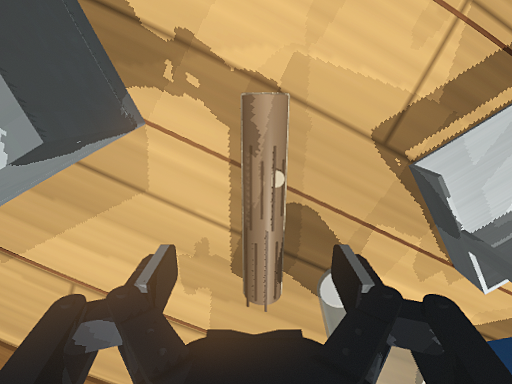

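Log at column 263, centred between the jaws with the fit at (673,115), 25.6°. The tumbler at (335,300) stands about 70 mm off the right finger's landing spot.

```bash
python3 -m crank '0.085 -0.01 0.007 0.03 0 0 0;0.085 -0.01 0.007 0.06 0 0 0;0.085 -0.01 0.007 0.08 0 0 0;0.085 -0.01 0.007 0.09 0 0 0;0.085 -0.01 0.007 0.099 0 0 0;0.085 -0.01 0.007 0.1 0 0 0;0.06 -0.01 0.007 0.1 0 0 0;0.055 -0.01 0.007 0.1 0 0 0' 20
python3 - <<'E'
from h import *
go(673,115.3,21.5,205.7)
E
```

```text
time_s: 50.85
ee_pos: [673.9, 115.5, 27.4]
ee_rot: [0.001, -0.221, 0.975, -0.0]
wrist_force: [-1.0, -0.5, 0.7]
grip_width: 58.6
shift m [0.0008 0.0002 0.0059] rotvec deg [-0.04  0.09 -0.16] | t 50.85 pos [673.9 115.5  27.4] grip 58.6 F [-1.  -0.5  0.7] j [ 10.  35.  -6.  49.  -0. -16.]
```

```bash
python3 -m crank '0.055 0.001 0 0.003 0 0 0;0.05 0.001 0 0.005 0 0 0;0.046 0.001 0 0.0055 0 0 0;0.044 0.001 0 0.0055 0 0 0;0.042 0.001 0 0.0055 0 0 0;0.040 0.001 0 0.0055 0 0 0;0.038 0.001 0 0.0055 0 0 0;0.036 0.001 0 0.0055 0 0 0' 20
python3 -m crank '0.03 0 0 0 0 0 0;0.03 0 0 0 0 0 0;0.03 0 0 0 0 0 0;0.03 0 0 -0.003 0 0 0;0.03 0 0 -0.008 0 0 0;0.03 0 0 -0.015 0 0 0;0.03 0 0 -0.025 0 0 0;0.03 0 0 -0.035 0 0 0'
python3 -m crank '0.03 0 0 -0.02 0 0 0;0.03 0 0 -0.05 0 0 0;0.03 0 0 -0.08 0 0 0;0.03 0 0 -0.11 0 0 0;0.03 0 0 -0.14 0 0 0;0.03 0 0 -0.17 0 0 0;0.03 0 0 -0.185 0 0 0;0.03 0 0 -0.194 0 0 0'
python3 - <<'E'
from h import *
go(652.9,-173.6,250,140.5)
E
```

```text
time_s: 51.65
ee_pos: [672.1, 115.1, 20.8]
ee_rot: [-0.0, -0.221, 0.975, 0.0]
wrist_force: [-0.9, 0.9, 1.9]
grip_width: 39.2
time_s: 52.45
ee_pos: [672.2, 114.9, 56.7]
ee_rot: [0.0, -0.221, 0.975, -0.0]
wrist_force: [0.4, 0.0, -1.6]
grip_width: 39.3
time_s: 53.25
ee_pos: [672.9, 115.1, 252.8]
ee_rot: [0.002, -0.221, 0.975, -0.0]
wrist_force: [0.2, 0.7, -2.4]
grip_width: 39.6
shift m [ 0.1425 -0.2518  0.0026] rotvec deg [5.000e-02 2.100e-01 6.504e+01] | t 53.25 pos [672.9 115.1 252.8] grip 39.6 F [ 0.2  0.7 -2.4] j [ 10.  27.  11.  74.  -0. -16.]
```

```bash
python3 -m crank '0.03 0.01 -0.018 0 0 0 4;0.03 0.03 -0.053 0 0 0 13;0.03 0.051 -0.09 0 0 0 21;0.03 0.072 -0.127 0 0 0 29;0.03 0.093 -0.164 0 0 0 37;0.03 0.114 -0.201 0 0 0 46;0.03 0.131 -0.232 0 0 0 54;0.03 0.14 -0.248 0 0 0 62'
python3 - <<'E'
from h import *
go(652.8,-173.7,240,140.5)
E
```

```text
time_s: 54.05
ee_pos: [651.7, -172.3, 249.3]
ee_rot: [-0.0, 0.317, 0.948, -0.001]
wrist_force: [-0.2, 1.8, -1.9]
grip_width: 39.8
shift m [-0.0017 -0.0004  0.0093] rotvec deg [-0.08 -0.02  2.54] | t 54.05 pos [ 651.7 -172.3  249.3] grip 39.8 F [-0.2  1.8 -1.9] j [-15.  26.   9.  73.  -0.  22.]
```

```bash
python3 -m crank '0.03 -0.002 0 0.005 0 0 2.5;0.03 -0.002 0 0.015 0 0 2.5;0.03 -0.002 0 0.028 0 0 2.5;0.03 -0.002 0 0.04 0 0 2.5;0.03 -0.002 0 0.048 0 0 2.5;0.03 -0.002 0 0.052 0 0 2.5;0.03 -0.002 0 0.054 0 0 2.5;0.03 -0.002 0 0.054 0 0 2.5'
python3 - <<'E'
from h import *
go(652.8,-173.7,153,140.5)
snap('wrist','w21')
T=np.array([633.4,-197.8]);uy=np.array([.627,.779])
for c,v,P in comps('w21',140,180,minn=400): print(c,v,len(P),'ytr',(v[:2]-T)@uy)
E
```

```text
time_s: 54.85
ee_pos: [654.3, -170.2, 195.7]
ee_rot: [-0.0, 0.333, 0.943, -0.0]
wrist_force: [-0.7, -0.2, -2.5]
grip_width: 39.8
shift m [-0.001  -0.0037  0.0427] rotvec deg [-0.02  0.    0.56] | t 54.85 pos [ 654.3 -170.2  195.7] grip 39.8 F [-0.7 -0.2 -2.5] j [-15.  28.   4.  67.  -0.  24.]
[348. 167.] [ 666.6 -103.6  134.    38.   -39.1  165.5  170.6] 13206 ytr 94.19820000000004
[152. 171.] [ 589.4 -201.8  131.1   38.6  -39.1  165.3  170.6] 13262 ytr -30.704
[ 62. 192.] [ 567.9 -266.1  178.1   37.6  -39.1  164.2  170.2] 16306 ytr -94.27420000000001
```

View pics/w21.png

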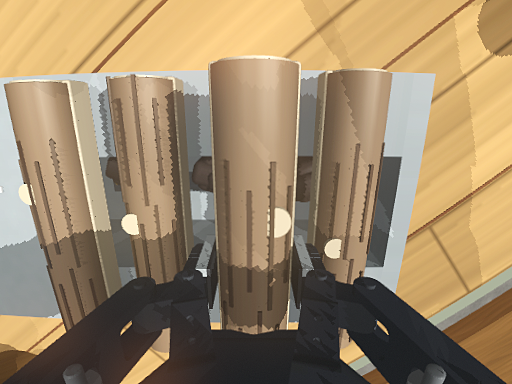

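```bash
python3 -m crank '0.03 0 -0.003 0 0 0 0.3;0.03 0 -0.003 0.005 0 0 0.3;0.03 0 -0.003 0.012 0 0 0.3;0.03 0 -0.003 0.02 0 0 0.3;0.03 0 -0.003 0.026 0 0 0.3;0.03 0 -0.003 0.031 0 0 0.3;0.03 0 -0.003 0.034 0 0 0.3;0.03 0 -0.003 0.034 0 0 0.3'
python3 - <<'E'
from h import *
go(653.3,-173.1,152,140.9)
E
```

```text
time_s: 55.7
ee_pos: [652.1, -172.6, 161.0]
ee_rot: [-0.001, 0.336, 0.942, -0.0]
wrist_force: [0.5, -0.6, -2.2]
grip_width: 39.6
shift m [-0.0013  0.0004  0.009 ] rotvec deg [-0.04 -0.05 -0.16] | t 55.7 pos [ 652.1 -172.6  161. ] grip 39.6 F [ 0.5 -0.6 -2.2] j [-15.  28.   1.  63.  -0.  24.]
```

```bash
python3 -m crank '0.03 -0.001 0 0.002 0 0 0;0.03 -0.001 0 0.004 0 0 0;0.03 -0.001 0 0.0055 0 0 0;0.03 -0.001 0 0.007 0 0 0;0.03 -0.001 0 0.0075 0 0 0;0.03 -0.001 0 0.008 0 0 0;0.03 -0.001 0 0.008 0 0 0;0.03 -0.001 0 0.008 0 0 0'
python3 -m crank '0.03 0 0 0.0003 0 0 0;0.03 0 0 0.0005 0 0 0;0.03 0 0 0.0007 0 0 0;0.03 0 0 0.0009 0 0 0;0.03 0 0 0.001 0 0 0;0.03 0 0 0.001 0 0 0;0.03 0 0 0.001 0 0 0;0.03 0 0 0.001 0 0 0'
```

```text
time_s: 56.5
ee_pos: [653.2, -173.3, 153.8]
ee_rot: [-0.0, 0.336, 0.942, -0.0]
wrist_force: [-0.7, -0.2, -2.2]
grip_width: 39.4
time_s: 57.3
ee_pos: [653.1, -173.3, 152.7]
ee_rot: [-0.0, 0.336, 0.942, -0.0]
wrist_force: [-0.0, 0.6, -1.7]
grip_width: 39.9
```

```bash
python3 -m crank '0.03 0 0 0.0003 0 0 0;0.03 0 0 0.0005 0 0 0;0.03 0 0 0.0007 0 0 0;0.03 0 0 0.0009 0 0 0;0.03 0 0 0.0012 0 0 0;0.03 0 0 0.0012 0 0 0;0.03 0 0 0.0012 0 0 0;0.03 0 0 0.0012 0 0 0'
python3 -m crank '0.03 0 0 0.0002 0 0 0;0.03 0 0 0.0004 0 0 0;0.03 0 0 0.0005 0 0 0;0.03 0 0 0.0006 0 0 0;0.03 0 0 0.0006 0 0 0;0.03 0 0 0.0006 0 0 0;0.03 0 0 0.0006 0 0 0;0.03 0 0 0.0006 0 0 0'
```

```text
time_s: 58.1
ee_pos: [653.1, -173.3, 151.5]
ee_rot: [-0.0, 0.336, 0.942, -0.0]
wrist_force: [0.3, 0.6, -2.9]
grip_width: 39.0
time_s: 58.9
ee_pos: [653.1, -173.3, 150.9]
ee_rot: [-0.0, 0.336, 0.942, -0.0]
wrist_force: [0.1, -0.0, -2.4]
grip_width: 39.6
```

```bash
python3 -m crank '0.03 0 0 0.0002 0 0 0;0.03 0 0 0.0004 0 0 0;0.03 0 0 0.0005 0 0 0;0.03 0 0 0.0006 0 0 0;0.03 0 0 0.0006 0 0 0;0.03 0 0 0.0006 0 0 0;0.03 0 0 0.0006 0 0 0;0.03 0 0 0.0006 0 0 0'
```

```text
time_s: 59.7
ee_pos: [653.2, -173.4, 150.8]
ee_rot: [0.0, 0.336, 0.942, -0.0]
wrist_force: [-2.3, 0.6, 5.4]
grip_width: 39.7
```

Contact (+5 N, gentle). Release.

```bash
python3 -m crank '0.041 0 0 0 0 0 0;0.043 0 0 -0.0004 0 0 0;0.046 0 0 -0.0004 0 0 0;0.047 0 0 -0.0004 0 0 0;0.047 0 0 -0.001 0 0 0;0.047 0 0 -0.005 0 0 0;0.047 0 0 -0.015 0 0 0;0.047 0 0 -0.03 0 0 0'
python3 -m crank '0.047 0 0 -0.05 0 0 0;0.047 0 0 -0.09 0 0 0;0.06 0 0 -0.12 0 0 0;0.06 0.05 0 -0.12 0 0 0;0.06 0.1 0 -0.12 0 0 0;0.06 0.15 0 -0.12 0 0 0;0.06 0.2 0 -0.12 0 0 0;0.06 0.2 0 -0.12 0 0 0'
python3 - <<'E'
from h import *
snap('top','t22')
T=np.array([633.4,-197.8]);uy=np.array([.627,.779]);ux=np.array([.779,-.627])
for c,v,P in comps('t22',150,200,box=(260,110,420,290),minn=30): print(c,v,len(P),'tr',(v[:2]-T)@ux,(v[:2]-T)@uy)
go(482,-341,260,-38.8+180)
a=cv2.imread('pics/t22.png');cv2.imwrite('pics/t22c.png',cv2.resize(a[110:260,250:420],None,fx=4,fy=4,interpolation=cv2.INTER_CUBIC))
E
```

```text
time_s: 60.5
ee_pos: [652.7, -173.2, 180.5]
ee_rot: [-0.001, 0.336, 0.942, -0.0]
wrist_force: [0.2, -0.9, 0.3]
grip_width: 47.0
time_s: 61.3
ee_pos: [493.4, -44.0, 301.3]
ee_rot: [-0.001, 0.334, 0.942, 0.0]
wrist_force: [-0.0, 0.1, -0.7]
grip_width: 60.2
[297. 153.] [ 691.4 -124.3  197.4   39.5  -40.1  164.3  179.4] 542 tr -0.9025000000000069 93.62250000000002
[314. 160.] [ 663.2 -183.3  172.5   40.2  -41.5  164.6  178.1] 441 tr 14.122700000000055 29.980100000000043
[326. 174.] [ 611.9 -223.6  192.1   41.4  -40.2  164.8  177.8] 514 tr -0.5719000000000106 -33.578699999999984
[338. 187.] [ 571.3 -274.   192.8   41.3  -40.2  164.5  177. ] 556 tr -0.5985000000000298 -98.29650000000001
[357. 213.] [ 477.8 -342.4   49.    35.4  -26.5  178.7  187.3] 96 tr -30.548199999999994 -210.20459999999997
shift m [-0.1754 -0.2384  0.0418] rotvec deg [ 0.02  0.05 -0.32] | t 61.35 pos [496.3 -45.4 301.7] grip 60.0 F [ 0.7 -0.5 -0.5] j [ -5.   6. -11.  73.  -0.  34.]
```

View pics/t22c.png

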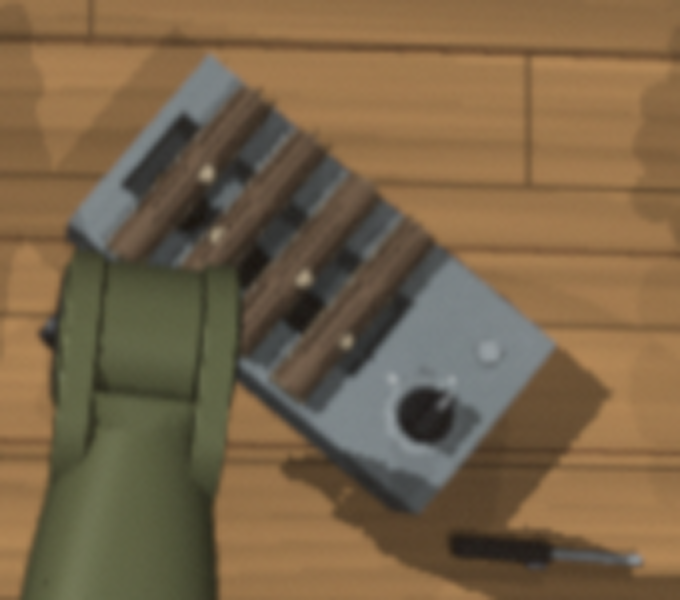

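All four logs lie across the trough, at trough-y of about 94, 30, −34 and −98. The knob is at crop (425,412), with its white line pointing to burner +x. I'll move above the knob for a close look.

```bash
python3 -m crank '0.07 -0.174 -0.239 0 0 0 0;0.07 -0.174 -0.239 0 0 0 0;0.07 -0.174 -0.239 0 0 0 0;0.07 -0.174 -0.239 0 0 0 0;0.07 -0.174 -0.239 0 0 0 0;0.07 -0.174 -0.239 0 0 0 0;0.07 -0.174 -0.239 0 0 0 0;0.07 -0.174 -0.239 0.03 0 0 0'
python3 -m crank '0.07 0 0 0 0 0 0;0.07 0 0 0 0 0 0;0.07 0 0 0 0 0 0;0.07 0 0 0 0 0 0;0.07 0 0 0 0 0 0;0.07 0 0 0 0 0 0;0.07 0 0 0 0 0 0;0.07 0 0 0 0 0 0'
python3 - <<'E'
from h import *
snap('wrist','w23')
T=np.array([633.4,-197.8]);uy=np.array([.627,.779]);ux=np.array([.779,-.627])
for lo,hi in [(143,158),(172,190)]:
  for c,v,P in comps('w23',lo,hi,minn=150): print(lo,c,v,len(P),'tr',(v[:2]-T)@ux,(v[:2]-T)@uy)
go(480,-341,172,141.2)
E
```

```text
time_s: 62.15
ee_pos: [484.0, -345.8, 273.9]
ee_rot: [0.004, 0.338, 0.941, -0.001]
wrist_force: [0.9, 1.0, 0.2]
grip_width: 70.1
time_s: 62.95
ee_pos: [481.8, -341.9, 270.5]
ee_rot: [0.0, 0.336, 0.942, -0.0]
wrist_force: [-0.1, 0.1, 0.7]
grip_width: 70.1
143 [353. 180.] [ 534.8 -264.   137.8   37.9  -54.1  151.7  158. ] 1322 tr -35.302000000000035 -113.39200000000001
143 [414. 201.] [ 598.7 -236.1  191.2   19.9  -44.4  151.5  158. ] 2246 tr -3.017199999999959 -51.59259999999995
143 [474. 203.] [ 640.5 -187.3  194.3   20.3  -44.   151.4  158. ] 2666 tr -1.0525999999999822 12.631200000000014
143 [252. 185.] [ 477.7 -340.6   52.2   51.7   49.7  148.1  157.6] 1414 tr -31.754699999999996 -208.8651
143 [505. 272.] [ 728.3 -176.4   68.2    6.7  -36.6  149.5  158. ] 500 tr 60.509299999999975 76.17289999999998
143 [  7. 328.] [ 425.5 -692.8   40.    18.3  -41.8  149.   157.9] 363 tr 148.41089999999997 -515.9583
172 [252. 198.] [ 477.9 -341.1   49.1   16.   -38.9  181.1  183.5] 1102 tr -31.285399999999996 -209.12920000000003
shift m [ 0.002  -0.0004  0.0984] rotvec deg [-0.02  0.   -0.46] | t 63.0 pos [ 481.8 -341.9  270.4] grip 70.1 F [-0.9  0.   0.2] j [-35.  17.  -2.  72.  -0.   4.]
```

View pics/w23.png

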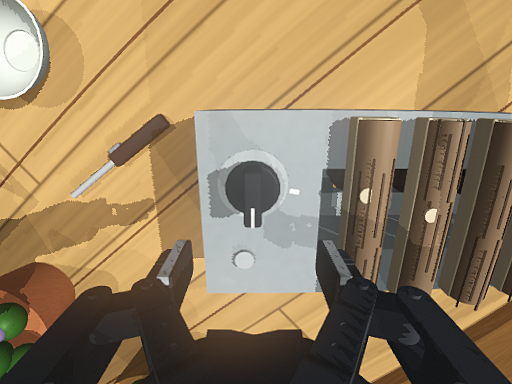

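```bash
python3 - <<'E'
from h import *
go(477.8,-341.1,172,141.1)
E
```

```text
shift m [ 0.0036 -0.0019  0.0984] rotvec deg [-0.02  0.   -0.36] | t 63.0 pos [ 481.8 -341.9  270.4] grip 70.1 F [-0.9  0.   0.2] j [-35.  17.  -2.  72.  -0.   4.]
```

```bash
python3 -m crank '0.06 0.0036 -0.002 0.02 0 0 -0.4;0.05 0.0036 -0.002 0.045 0 0 -0.4;0.05 0.0036 -0.002 0.07 0 0 -0.4;0.05 0.0036 -0.002 0.085 0 0 -0.4;0.05 0.0036 -0.002 0.093 0 0 -0.4;0.05 0.0036 -0.002 0.096 0 0 -0.4;0.05 0.0036 -0.002 0.096 0 0 -0.4;0.05 0.0036 -0.002 0.096 0 0 -0.4'
python3 - <<'E'
from h import *
go(477.8,-341.1,173,141.1)
E
```

```text
time_s: 63.8
ee_pos: [478.3, -341.6, 175.3]
ee_rot: [0.001, 0.333, 0.943, -0.0]
wrist_force: [0.3, 0.2, 0.5]
grip_width: 49.8
shift m [0.0007 0.0001 0.0023] rotvec deg [-0.01  0.08  0.04] | t 63.8 pos [ 478.3 -341.6  175.3] grip 49.8 F [0.3 0.2 0.5] j [-36.  19. -11.  60.  -0.   3.]
```

Close on the wing, then press down.

```bash
python3 -m crank '0.03 0.0005 0 0.001 0 0 0;0.02 0.0005 0 0.001 0 0 0;0.01 0.0005 0 0.001 0 0 0;0 0.0005 0 0.001 0 0 0;0 0.0005 0 0.001 0 0 0;0 0.0005 0 0.001 0 0 0;0 0.0005 0 0.001 0 0 0;0 0.0005 0 0.001 0 0 0' 60
python3 -m crank '0 0 0 0.001 0 0 0;0 0 0 0.002 0 0 0;0 0 0 0.003 0 0 0;0 0 0 0.004 0 0 0;0 0 0 0.005 0 0 0;0 0 0 0.0055 0 0 0;0 0 0 0.006 0 0 0;0 0 0 0.006 0 0 0'
```

```text
time_s: 64.6
ee_pos: [477.7, -340.8, 173.5]
ee_rot: [0.0, 0.333, 0.943, 0.0]
wrist_force: [2.4, 2.2, 2.7]
grip_width: 15.1
time_s: 65.4
ee_pos: [477.7, -340.9, 167.9]
ee_rot: [0.0, 0.333, 0.943, -0.0]
wrist_force: [2.2, 2.8, 7.4]
grip_width: 14.8
```

```bash
python3 -m crank '0 0 0 0.0006 0 0 0;0 0 0 0.0006 0 0 -3;0 0 0 0.0006 0 0 -7;0 0 0 0.0006 0 0 -12;0 0 0 0.0006 0 0 -17;0 0 0 0.0006 0 0 -22;0 0 0 0.0006 0 0 -27;0 0 0 0.0006 0 0 -32'
```

```text
time_s: 66.2
ee_pos: [477.6, -341.1, 167.5]
ee_rot: [0.0, 0.058, 0.998, -0.0]
wrist_force: [1.5, 2.6, 9.0]
grip_width: 14.7
```

```bash
python3 -m crank '0 0 0 0 0 0 -5;0 0 0 0 0 0 -10;0 0 0 0 0 0 -15;0 0 0 0 0 0 -20;0 0 0 0 0 0 -25;0 0 0 0 0 0 -30;0 0 0 0 0 0 -35;0 0 0 0 0 0 -40'
python3 - <<'E'
from h import *
print(get_state()['moment'],get_state()['ee_rot'])
go(477.8,-341.1,167,221)
E
```

```text
time_s: 67.0
ee_pos: [477.8, -341.5, 167.6]
ee_rot: [0.0, -0.287, 0.958, -0.001]
wrist_force: [1.7, 2.1, 7.0]
grip_width: 14.9
[ 0.41432668 -0.33422059 -0.035744  ] [ 2.45389429e-04 -2.86811787e-01  9.57986515e-01 -8.80373022e-04]
shift m [-0.0002  0.0003  0.0006] rotvec deg [-0.1  -0.01 -7.67] | t 67.0 pos [ 477.8 -341.5  167.6] grip 14.9 F [1.7 2.1 7. ] j [-36.  19. -12.  59.  -0. -69.]
```

```bash
python3 -m crank '0 0 0 0 0 0 -2;0 0 0 0 0 0 -4;0 0 0 0 0 0 -6;0 0 0 0 0 0 -7;0 0 0 0 0 0 -7.5;0 0 0 0 0 0 -7.5;0 0 0 0 0 0 -7.5;0 0 0 0 0 0 -7.5'
python3 -m crank '0 0 0 -0.001 0 0 -7.5;0 0 0 -0.002 0 0 0;0 0 0 -0.003 0 0 0;0 0 0 -0.004 0 0 0;0 0 0 -0.005 0 0 0;0 0 0 -0.006 0 0 0;0 0 0 -0.006 0 0 0;0 0 0 -0.006 0 0 0' 
```

```text
time_s: 67.8
ee_pos: [477.8, -341.5, 167.6]
ee_rot: [0.0, -0.347, 0.938, -0.001]
wrist_force: [1.5, 1.9, 7.8]
grip_width: 15.1
time_s: 68.6
ee_pos: [477.8, -341.5, 172.9]
ee_rot: [0.0, -0.347, 0.938, -0.001]
wrist_force: [5.1, -1.0, 2.2]
grip_width: 15.0
```

```bash
python3 -m crank '0.02 0 0 0 0 0 0;0.03 0 0 0 0 0 0;0.04 0 0 0 0 0 0;0.05 0 0 0 0 0 0;0.05 0 0 -0.005 0 0 0;0.05 0 0 -0.02 0 0 0;0.05 0 0 -0.05 0 0 0;0.05 0 0 -0.09 0 0 0'
python3 -m crank '0.05 0 0 -0.03 0 0 0;0.05 0 0 -0.03 0 0 0;0.05 0 0 -0.03 0 0 0;0.05 0 0 -0.03 0 0 0;0.05 0 0 -0.03 0 0 0;0.05 0 0 -0.03 0 0 0;0.05 0 0 -0.03 0 0 0;0.05 0 0 -0.03 0 0 0'
python3 - <<'E'
from h import *
snap('wrist','w24');snap('scene','s24')
for c,v,P in comps('w24',172,190,minn=150): print(c,v,len(P))
go(0,0,0,0)
E
```

```text
time_s: 69.4
ee_pos: [476.2, -340.1, 262.3]
ee_rot: [-0.001, -0.347, 0.938, 0.001]
wrist_force: [0.4, -0.8, -0.8]
grip_width: 50.3
time_s: 70.2
ee_pos: [477.2, -340.8, 292.4]
ee_rot: [-0.0, -0.347, 0.938, 0.0]
wrist_force: [0.7, -0.2, 1.1]
grip_width: 50.3
[252. 194.] [ 478.5 -342.4   49.4   16.    40.3  181.1  183.6] 915
shift m [0.1401 0.5694 0.2928] rotvec deg [ 3.0000e-02  1.0000e-02 -1.3936e+02] | t 70.3 pos [ 477.3 -340.8  292.6] grip 50.0 F [-0.4 -0.1 -0.3] j [-36.  16.   0.  74.  -0. -76.]
```

View pics/w24.png

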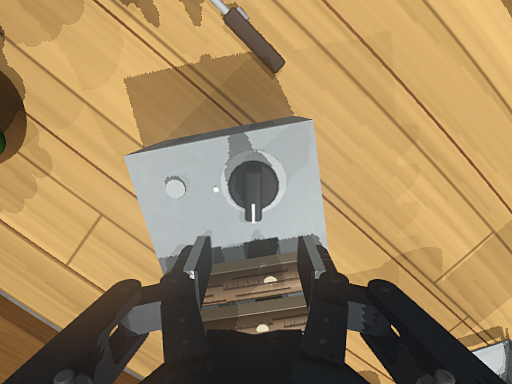

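View pics/s24.png

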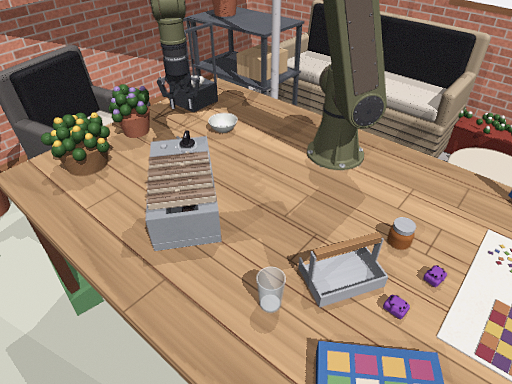

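The knob wing is now at 40.3°, turned 79° (1.38 rad), and its top is at 182 mm, so it is up. The white line at (253,213) points to "on". All four logs lie across the trough and the tray stands empty. One last check from the top camera.

```bash
python3 - <<'E'
from h import *
snap('top','t25')
T=np.array([633.4,-197.8]);uy=np.array([.627,.779]);ux=np.array([.779,-.627])
for c,v,P in comps('t25',150,180,box=(260,110,420,240),minn=100): print(c,v,len(P),'tr',((v[:2]-T)@ux).round(1),((v[:2]-T)@uy).round(1))
for c,v,P in comps('t25',60,150,box=(130,110,230,290),minn=30): print('tray/jar/glass',c,v,len(P))
E
```

```text
[297. 154.] [ 692.2 -124.3  199.4   39.9  -40.3  164.6  178.4] 552 tr -0.3 94.1
[311. 164.] [ 653.3 -175.1  198.5   41.   -40.2  164.5  179.6] 558 tr 1.3 30.2
[324. 176.] [ 611.5 -223.2  192.2   41.3  -40.3  164.8  179.1] 565 tr -1.1 -33.5
[338. 187.] [ 571.6 -273.8  193.2   40.   -39.8  164.9  178.8] 558 tr -0.5 -98.0
tray/jar/glass [198. 144.] [ 7.224e+02  2.405e+02  7.010e+01  6.830e+01 -1.000e-01  9.510e+01
  1.187e+02] 148
tray/jar/glass [170. 195.] [531.  336.5 198.3  25.1 -30.4 140.5 149.9] 359
tray/jar/glass [153. 258.] [295.9 406.4  62.9  62.5  85.1  74.6  84.4] 240
```

View pics/t25.png

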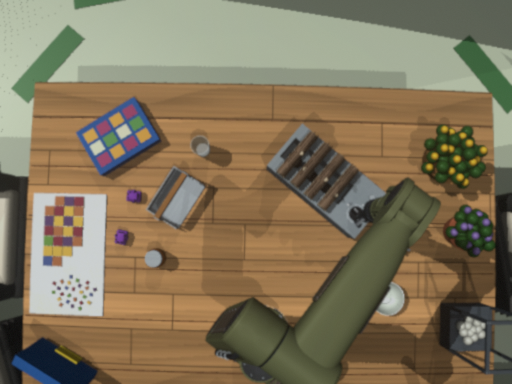

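The top view shows four logs at (297,154), (311,164), (324,176) and (338,187), all level. The tray is upright at (180,197), and the tumbler and jar are where they started. Handing in.

```bash
python3 - <<'E'
from h import *
print(job_done())
E
```

```text
the job is handed in; nothing more can be done
None
```

The table fire is ready and I handed the job in at about 70 s of robot time; no verdict was reported.

- **Stones:** I tipped all three lava stones from the tray into the trough and stood the tray back on the table, empty. The stones showed in the trough in the pictures, though I measured no stone positions there, and the logs now partly cover them. The purple look-alikes were left alone.
- **Logs:** All four lie flat side down across the trough, held with a 20 N grip and set down with about 5 N or less. In the last top picture their middles are within 2 mm of the centre line and they lie within about 1.5° of straight across. All their tops measured level. One log was knocked aside during the run, so I measured it again before picking it up.
- **Knob:** I pressed it in about 6 mm and turned it anticlockwise. The last close look showed it turned 79° (1.38 rad), with its top back at its unpressed height of about 182 mm. The turn came from the camera, not from a joint reading.
- **Bystanders:** The tumbler and candle jar measured in place at the end. The lighter was not measured at the end; it was in its starting place when last measured, before the second log was lifted beside it.

While raising the knob I typed one wrong row, an extra 7.5° of turn for 0.1 s. The tool was back at its angle by the end of that move and the knob still ended fully on. No check failed.

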